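# Block and wedge a power supply in its transport tray

### The arm

A 7-joint arm with a two-finger parallel gripper is mounted at the origin on a cart in front of the work surface, level with it; the furniture and walls round the work are solid. World frame = base frame: x ahead of the robot, y to its left, z up, the work surface at z = 0. Lengths are in m, angles in rad, forces in N, time in s.
With the tool pointing down it reaches from about 0.4 to 0.85 m from the base axis. Payload 4.5 kg.
Tool frame: the origin (TCP) lies at the very end of the fingers, on their centre line; the grasp point (between the pads) lies 19 mm behind it; y points along the fingers, x is the direction in which the jaws open and shut, and the axes are right-handed (so a half turn about y gives the same grasp; the last joint's range is limited). The gripper opens to 88 mm and grips with 3 to 60 N. Pads are 18 mm wide; open, the fingers measure 123 mm over their backs; the gripper's body (75 mm by 187 mm) begins 45 mm behind the grasp point.
Start: joints at [1.135, 0.689, -0.195, 1.565, 0.157, 0.902, -0.215], TCP at [0.283, -0.557, 0.204] pointing down, gripper open.
Joint ranges: [-3.01, 3.01], [-0.46, 2.08], [-1.47, 1.51], [0.13, 2.56], [-1, 4.14], [0.04, 2.09], [-2.66, 2.66]. Speed limits (rad/s): [2.57, 2.57, 3.14, 3.14, 3.14, 3.14, 3.14].

### API

Orientations are given as a unit quaternion [x, y, z, w].
In Python, from plant import r gives the robot as it stands.
- The arm moves only by the shell command python3 -m inch 'ROWS' [OPENING] [FORCE]. ROWS is JSON, a list of rows, each a list of 6 numbers: the shift along the tool's x, y, z in mm, then the turn, a rotation vector about the tool's x, y, z in rad. In form: [[x, y, z, ax, ay, az], ...]. A call has 1 to 12 rows; each row shifts and turns the commanded pose from where the row before left it, along the tool's axes as they then stand; what a row does not reach is not made up. A row lasts 1/12 s, in which the tool goes at most 41.7 mm and 7.16 degrees, less where a joint would pass 70% of its speed; a pose out of reach is approached as far as the arm can. A call is refused whole if a number of a shift passes 41.7 or a number of a turn 0.125, either way. A call with a gripper value outside its range is refused whole. OPENING is the finger opening in mm, from 0 to 88.1, set as the call begins (- or left out, the last holds). The fingers move at their own pace and stop on an object; FORCE is the grip in N (left out, the last holds). Time passes only in rows, so rows that do not move let the fingers close. It gives the time, the measured TCP pose, the force and the opening at its end, in the units of the state.
- r.get_state(): the state, without advancing time (a new reading comes with each control period).
- r.snapshot(name): name is "scene" or "top" or "wrist"; returns a dict with "img" (420x560x3 uint8, red, green, blue), "range_z" (420x560 float32, m along the optical axis (not along the pixel's ray), 0 where there is no reading), "mtx" (3x3 intrinsics, pixels), "camera_from_world" (4x4, takes a point from world to camera coordinates); the wrist camera has in their place "tool_from_camera" (4x4, takes a point from camera to tool coordinates, whose origin is the TCP and whose axes are the tool frame's). Camera axes: x right, y down, z forward; pixel columns grow to the right and rows downward; lengths in m; the calibration is good to about 2 mm. A picture is of the moment at which its call begins: read the wrist's pose just before it.
- r.finish_job(): hands the job in, once; it reports no verdict.
The state is a dict: "clock": time; "q": joint angles; "qd": joint speeds; "joint_torque": joint torques, N m; "tool_pos": TCP position; "eef_rot": TCP orientation; "contact_force": force on the tool from outside, world axes, zero at the start; "moment": the same for the moment, N m; "opening": opening from 0.0 (shut) to 1.0 (fully open).
Only numpy, scipy, OpenCV 4.12 (cv2) and the standard library are available. Lean on these libraries where they do the work, as an engineer would, in place of code of your own. Each camera call takes 0.05 s, during which the arm holds its last target.

### The job

Pack the power supply in the plywood tray so that it cannot shift: stand the wooden block in the gap at its end, down on the tray floor, and drive the wooden wedge, thin end down, between its long side and the wooden strip until the sprung metal board behind it is squeezed more than half-way back. Press the wedge in firmly but do not force it once it stops, let go of everything, and leave the cutters and the tape roll where they are.

Things in the scene. Friction and masses are not known exactly. Their poses are not given: they have to be found in the camera images.
- tray: Low open plywood tray, fixed to the table, 106 x 143 mm, 46 mm high; origin on the table under it. Own axes: x across (about towards the robot), y along (about to the robot's right), z up. Inside: x -42 to +48, y -63.5 to +63.5 mm, floor at z 8 mm, walls 8 mm. The supply lies along y at the -y end; the block's gap is at the +y end, the wedge's gap at the supply's -x (far) side.
- gap_end (a point): Point on the tray floor where the middle of the block's underside belongs (tray x +3, y +47.5 mm); axes as the tray. The end gap is 32 mm long in tray y when the supply touches the -y wall, 27.5 to 31.5 mm at the start; the supply slides when the block's bevelled foot nudges it.
- gap_side (a point): Point on the tray floor in the usual middle of the wedge gap (tray x -24, y -15.5 mm); axes as the tray. Gap between the supply's side (on the tray's +x side of it) and a brown wooden strip, 92 mm long, 34 mm high, fixed inside the tray's -x wall. The strip sits differently each time: the gap is 21 to 23.5 mm wide, so how deep the wedge goes before it is tight must be felt.
- board (a joint): Sprung aluminium board along the tray's +x wall, behind the supply; two red pins come out through the wall as it gives. 0 = at rest, 0.005 m = against its stop, moving in tray +x. It needs 1 N to start and 8.5 N at the stop; a downward push of 12 to 15 N on the wedge brings it there. More than half-way means over 0.0025 m. A wedge held tightly off-centre binds on the strip; pressed on its top it centres itself.
- brick_center (a point): Black power supply, 48 x 95 x 30 mm, 0.19 kg, lying flat and loose on the tray floor; its centre. Own y along its length. Top 30 mm above the tray floor. At rest it touches or nearly touches the sprung board.
- block_center (a point): Loose pine block standing on the table, its centre. 29 mm thick in its own x, 80 mm long in own y, 56 mm high in own z; the foot is bevelled 5 mm wide, 9 mm high on both long sides. Belongs in the tray with its own y along the tray's x (either way round). About 0.1 kg.
- wedge_center (a point): Loose pine wedge on its thin foot; point half-way up, 32 mm above the foot. 40 mm long in own y, 64 mm high. Profile in own x from this point, by height above the foot: -x face at -10 mm (height 0) and -12.5 (8 and up, upright); +x face slopes from +6 (0) evenly to +18 (40), so 0.3 mm thicker per mm, then in to +5.5 at the top. Grip across own y. Own +x goes towards the supply. 0.06 kg, smooth.
- cutters: Side cutters with red grips, 52 x 107 x 12 mm, lying loose; bystander, origin under it.
- red_tape: Roll of red tape, 65 mm across, 18 mm high, loose; bystander, origin under it.
Mind the look-alikes: they are no part of the job. Leave any red or turquoise look-alike of the part that bears wedge_center alone.

How it is judged:
By the outcome, as a careful person would: the job done as asked, in the order asked, and still so for the second after the job is handed in, with the robot touching nothing.
It also fails if it takes over 67 s, if anything falls off the work surface, if the arm or the gripper's body presses on something with over 40 N, if the wrist force passes 120 N, or if a joint passes its speed limit or range.

## Working session

There is one attempt and no reset: what is moved stays moved. The work goes in short steps, Python scripts to look and compute and a shell command to move; the robot and the scene stay as the last step left them, time stands still between calls to the robot, and variables do not carry over. Pictures are saved under pics/ and viewed, and the job is handed in when it is done.

```bash
ls; mkdir -p pics; python3 - <<'E'
from plant import r
import cv2,numpy as np
s=r.get_state();print({k:np.round(v,3).tolist() for k,v in s.items()})
for n in("scene","top"):
    d=r.snapshot(n);cv2.imwrite(f"pics/{n}0.png",cv2.resize(d["img"][:,:,::-1],(800,600)));np.savez(f"pics/{n}0.npz",**d)
    print(n,d["mtx"].round(1).tolist(),d["camera_from_world"].round(3).tolist())
d=r.snapshot("wrist");print(d["mtx"].round(1).tolist(),d["tool_from_camera"].round(3).tolist())
E
```

```text
pics
{'clock': 0.0, 'q': [1.135, 0.69, -0.195, 1.566, 0.157, 0.903, -0.215], 'qd': [-0.001, 0.002, -0.001, 0.001, 0.0, 0.0, 0.001], 'joint_torque': [-0.0, -52.756, -1.267, -15.342, -0.053, 0.007, 0.0], 'tool_pos': [0.283, -0.557, 0.203], 'eef_rot': [-0.602, 0.37, -0.369, 0.603], 'contact_force': [-0.189, -0.32, 0.023], 'moment': [0.001, 0.05, 0.024], 'opening': 0.998}
scene [[411.3, 0.0, 277.3], [0.0, 411.3, 217.4], [0.0, 0.0, 1.0]] [[0.668, -0.744, 0.006, -0.594], [-0.346, -0.318, -0.883, 0.122], [0.658, 0.588, -0.47, 0.79], [0.0, 0.0, 0.0, 1.0]]
top [[388.9, 0.0, 273.0], [0.0, 388.9, 208.5], [0.0, 0.0, 1.0]] [[0.013, -1.0, -0.002, -0.396], [-0.991, -0.012, -0.13, 0.511], [0.13, 0.003, -0.992, 0.853], [0.0, 0.0, 0.0, 1.0]]
[[367.9, 0.0, 282.0], [0.0, 367.9, 208.6], [0.0, 0.0, 1.0]] [[1.0, -0.001, -0.0, 0.0], [-0.0, -0.291, 0.957, -0.181], [-0.001, -0.957, -0.291, 0.075], [0.0, 0.0, 0.0, 1.0]]
```

View pics/scene0.png

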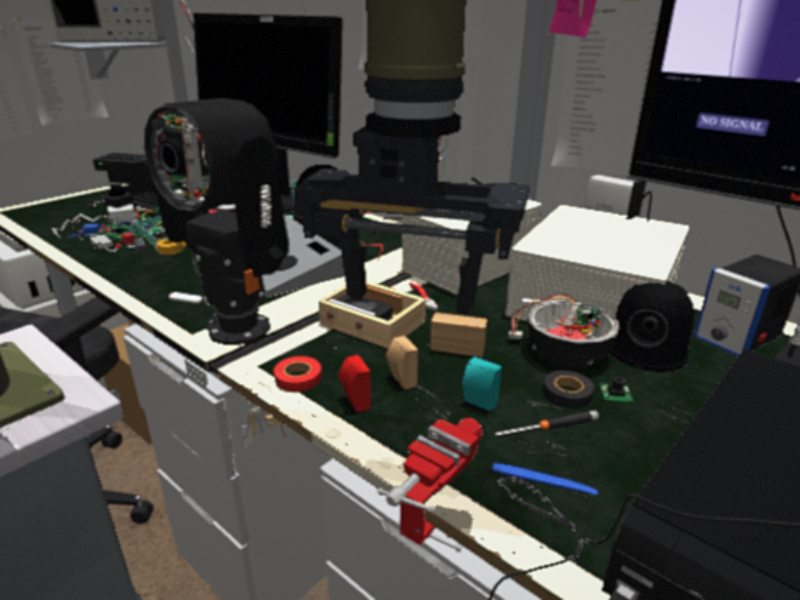

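View pics/top0.png

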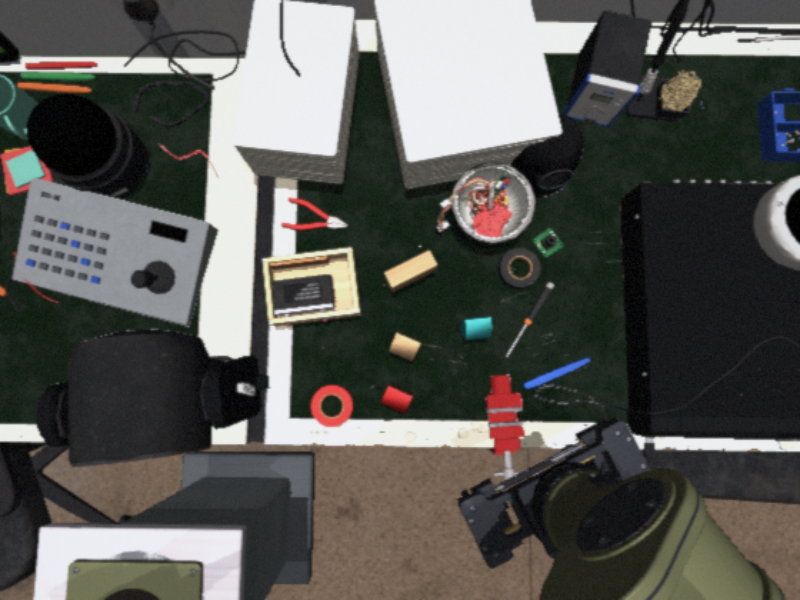

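```bash
cat > h.py <<'E'
import numpy as np,cv2
from scipy.spatial.transform import Rotation as R
def load(n): return dict(np.load(f"pics/{n}.npz"))
def onplane(d,u,v,z):
    T=np.linalg.inv(d["camera_from_world"]);c=T[:3,3]
    ray=T[:3,:3]@np.linalg.inv(d["mtx"])@np.array([u,v,1.])
    return c+ray*(z-c[2])/ray[2]
def cloud(d):
    h,w=d["range_z"].shape;v,u=np.mgrid[:h,:w]
    Z=d["range_z"];P=np.stack([u,v,np.ones_like(u)],-1)@np.linalg.inv(d["mtx"]).T*Z[...,None]
    T=np.linalg.inv(d["camera_from_world"]);return P@T[:3,:3].T+T[:3,3]
def crop(d,x0,x1,y0,y1,k,name):
    c=d["img"][y0:y1,x0:x1,::-1];cv2.imwrite(f"pics/{name}.png",cv2.resize(c,None,fx=k,fy=k,interpolation=cv2.INTER_CUBIC))
def wristworld(d,s):
    T=np.eye(4);T[:3,:3]=R.from_quat(s["eef_rot"]).as_matrix();T[:3,3]=s["tool_pos"]
    d["camera_from_world"]=np.linalg.inv(T@d["tool_from_camera"]);return d
E
python3 - <<'E'
from h import *
d=load("top0");crop(d,170,350,160,295,4.4,"c0")
P=cloud(d)
for n,(u,v) in dict(wedge=(283,242),block=(287,189),trayc=(217,200),brick=(213,205),cut=(218,150),tape=(217,283)).items(): print(n,P[v,u].round(3))
E
```

```text
wedge [ 0.438 -0.413  0.063]
block [ 0.557 -0.421  0.056]
trayc [ 0.533 -0.262  0.038]
brick [ 0.521 -0.254  0.04 ]
cut [ 0.66  -0.256  0.002]
tape [ 0.345 -0.263  0.004]
```

View pics/c0.png

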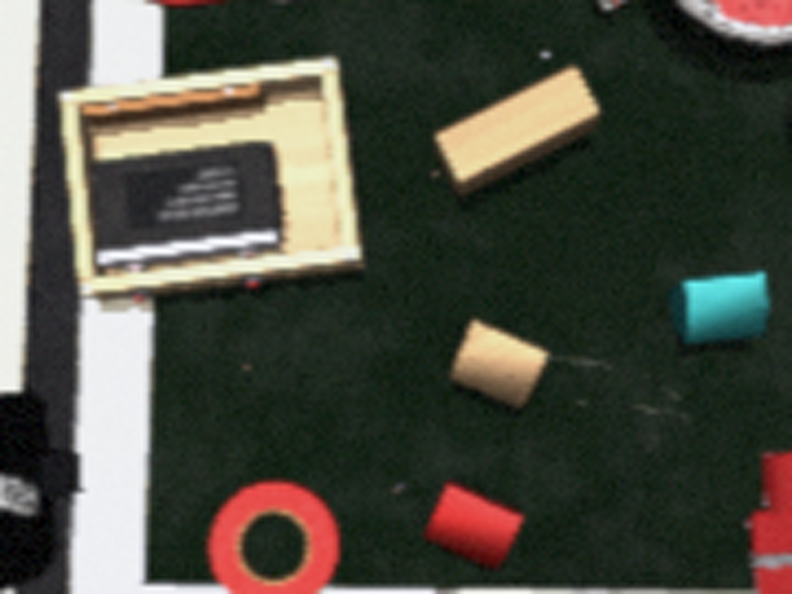

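```bash
python3 - <<'E'
from h import *
for n in("top0","scene0"):
    d=load(n);P=cloud(d).reshape(-1,3);P=P[d["range_z"].reshape(-1)>0]
    def rect(lo,hi,z0,z1,nm):
        m=np.all((P[:,:2]>lo)&(P[:,:2]<hi),1)&(P[:,2]>z0)&(P[:,2]<z1);Q=P[m]
        (c,s,a)=cv2.minAreaRect((Q[:,:2]*1000).astype(np.float32));print(n,nm,m.sum(),np.round(c,1),np.round(s,1),round(a,2),"zmed",np.median(Q[:,2]).round(4))
        return Q
    rect((.45,-.36),(.63,-.17),.043,.05,"tray")
    rect((.49,-.48),(.6,-.36),.050,.06,"block")
    rect((.40,-.46),(.48,-.37),.02,.07,"wedge")
    rect((.40,-.46),(.48,-.37),.055,.07,"wedgetop")
    # strip and brick
    rect((.49,-.32),(.57,-.20),.034,.0405,"brick")
E
```

```text
top0 tray 824 [ 533.  -264.2] [106.7 143. ] 7.91 zmed 0.0458
top0 block 466 [ 559.8 -422. ] [29.5 79.8] 27.3 zmed 0.0562
top0 wedge 261 [ 437.7 -413.3] [39.6 30.4] 66.88 zmed 0.0628
top0 wedgetop 192 [ 441.1 -414.8] [39.6 23. ] 66.88 zmed 0.0637
top0 brick 835 [ 530.8 -249.5] [78.7 98.2] 2.13 zmed 0.0382
scene0 tray 432 [ 533.5 -265.7] [112.3 144.5] 6.55 zmed 0.0456
scene0 block 327 [ 558.5 -423.5] [31. 80.] 26.65 zmed 0.0557
scene0 wedge 495 [ 437.7 -414.4] [43.4 31.1] 66.8 zmed 0.0497
scene0 wedgetop 185 [ 440.7 -416.4] [40.4 23.8] 65.37 zmed 0.0633
scene0 brick 319 [ 530.1 -256.3] [ 79.8 112.6] 0.08 zmed 0.0382
```

```bash
cat >> h.py <<'E'
def yaw(s):
    M=R.from_quat(s["eef_rot"]).as_matrix();return np.degrees(np.arctan2(M[1,0],M[0,0])),M
def go(s,target,yawdeg):
    """tool-frame shift [mm] and rotvec to target TCP pos [m] with tool down and tool x at yawdeg"""
    a=np.radians(yawdeg);X=np.array([np.cos(a),np.sin(a),0]);Y=np.array([0,0,-1.]);Mt=np.stack([X,Y,np.cross(X,Y)],1)
    M=R.from_quat(s["eef_rot"]).as_matrix()
    d=np.array(target)-s["tool_pos"]
    rv=R.from_matrix(M.T@Mt).as_rotvec()
    print("yaw",round(yaw(s)[0],2),"pos",np.round(np.array(s["tool_pos"])*1000,1),"F",np.round(s["contact_force"],1),"t",round(s["clock"],2),"open",np.round(s["opening"]*88.1,1))
    print(" shift in tool now(mm)",(M.T@d*1000).round(1)," in final axes",(Mt.T@d*1000).round(1)," rotvec",rv.round(4))
E
python3 - <<'E'
from h import *
from plant import r
s=r.get_state();print(yaw(s)[1].round(3))
for y in(27.3,-152.7): go(s,(.5598,-.422,.1),y)
print(s["q"])
E
```

```text
[[ 0.453 -0.001  0.892]
 [-0.892  0.001  0.453]
 [-0.001 -1.    -0.   ]]
yaw -63.08 pos [ 282.7 -556.8  203.3] F [-0.7 -0.5 -0.2] t 0.15 open 88.0
 shift in tool now(mm) [  5.4 103.3 308.2]  in final axes [308.1 103.3  -7.3]  rotvec [-1.0000e-03 -1.5774e+00 -1.2000e-03]
yaw -63.08 pos [ 282.7 -556.8  203.3] F [-0.7 -0.5 -0.2] t 0.15 open 88.0
 shift in tool now(mm) [  5.4 103.3 308.2]  in final axes [-308.1  103.3    7.3]  rotvec [ 1.2000e-03  1.5642e+00 -1.0000e-03]
[ 1.13482446  0.68979378 -0.19454021  1.56610552  0.15731338  0.90248853
 -0.21510441]
```

```bash
python3 -m inch '[[0.5,0,38.5,0,0,0],[0.5,0,38.5,0,0,0],[0.5,0,38.5,0,0,0],[0.5,0,38.5,0,0,0],[0.5,0,38.5,0,0,0],[0.5,0,38.5,0,0,0],[0.5,0,38.5,0,0,0],[0.5,0,38.5,0,0,0],[0,0,0,0,0.12,0],[0,0,0,0,0.12,0],[0,0,0,0,0.12,0],[0,0,0,0,0.12,0]]' 88 && python3 -m inch '[[0,0,0,0,0.12,0],[0,0,0,0,0.12,0],[0,0,0,0,0.12,0],[0,0,0,0,0.12,0],[0,0,0,0,0.12,0],[0,0,0,0,0.12,0],[0,0,0,0,0.12,0],[0,0,0,0,0.12,0],[0,0,0,0,0.12,0],[0,0,0,0,0,0],[0,0,0,0,0,0]]' 60
python3 - <<'E'
from h import *
from plant import r
s=r.get_state();print(s["q"])
go(s,(.5598,-.422,.04),-152.7)
d=r.snapshot("wrist");cv2.imwrite("pics/w1.png",cv2.resize(d["img"][:,:,::-1],(800,600)))
d=wristworld(d,s);np.savez("pics/w1.npz",**d)
P=cloud(d).reshape(-1,3);P=P[d["range_z"].reshape(-1)>0]
m=(abs(P[:,0]-.56)<.08)&(abs(P[:,1]+.422)<.07)&(P[:,2]>.05)&(P[:,2]<.06);print(m.sum())
print(cv2.minAreaRect((P[m][:,:2]*1000).astype(np.float32)),np.median(P[m][:,2]))
E
```

```text
clock: 1.15
tool_pos: [0.5594, -0.421, 0.2033]
eef_rot: [-0.496, 0.504, -0.504, 0.496]
contact_force: [0.4, 0.0, -0.2]
opening: 0.997
clock: 2.07
tool_pos: [0.5593, -0.4211, 0.2035]
eef_rot: [-0.17, 0.687, -0.686, 0.169]
contact_force: [-0.5, -0.2, -0.7]
opening: 0.681
[ 0.45099058  0.8130171   0.27320807  1.32076842 -0.22903097  1.03910474
 -1.89841653]
yaw -152.26 pos [ 559.3 -421.1  203.5] F [-0.5 -0.2 -0.7] t 2.07 open 60.0
 shift in tool now(mm) [-1.000e-01  1.635e+02  1.100e+00]  in final axes [ -0.  163.5   1. ]  rotvec [0.0006 0.0076 0.0006]
2693
((578.3264770507812, -445.9313659667969), (41.499088287353516, 145.46652221679688), 37.40213394165039) 0.05661163841285183
```

View pics/w1.png

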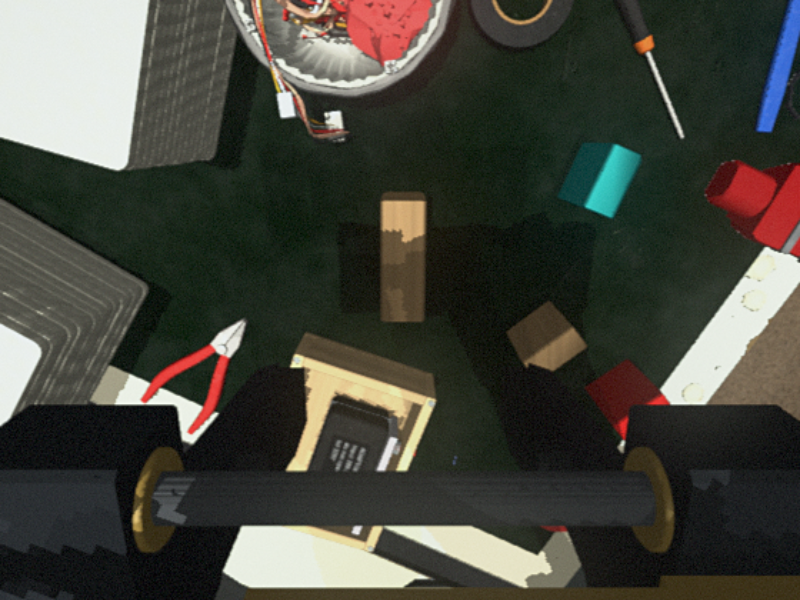

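```bash
python3 -m inch '[[0,30,0.5,0,0.008,0],[0,30,0.5,0,0,0],[0,30,0,0,0,0],[0,30,0,0,0,0],[0,30,0,0,0,0],[0,13,0,0,0,0],[0,0,0,0,0,0]]' 60 && python3 -m inch '[[0,0,0,0,0,0],[0,0,0,0,0,0],[0,0,0,0,0,0],[0,0,0,0,0,0],[0,0,0,0,0,0],[0,0,0,0,0,0]]' 0 30
python3 - <<'E'
from h import *
from plant import r
s=r.get_state()
go(s,(.5598,-.422,.04),-152.7)
d=r.snapshot("wrist");cv2.imwrite("pics/w2.png",cv2.resize(d["img"][:,:,::-1],(800,600)))
E
```

```text
clock: 2.7
tool_pos: [0.5577, -0.4203, 0.0373]
eef_rot: [-0.167, 0.689, -0.685, 0.165]
contact_force: [-0.0, -0.2, -1.2]
opening: 0.676
clock: 3.2
tool_pos: [0.5603, -0.4226, 0.0418]
eef_rot: [0.165, -0.687, 0.688, -0.166]
contact_force: [0.9, -0.2, 0.1]
opening: 0.253
yaw -152.91 pos [ 560.3 -422.6   41.8] F [ 0.9 -0.2  0.1] t 3.2 open 22.3
 shift in tool now(mm) [ 0.2  1.8 -0.8]  in final axes [ 0.2  1.8 -0.8]  rotvec [-0.0012 -0.0037 -0.0006]
```

View pics/w2.png

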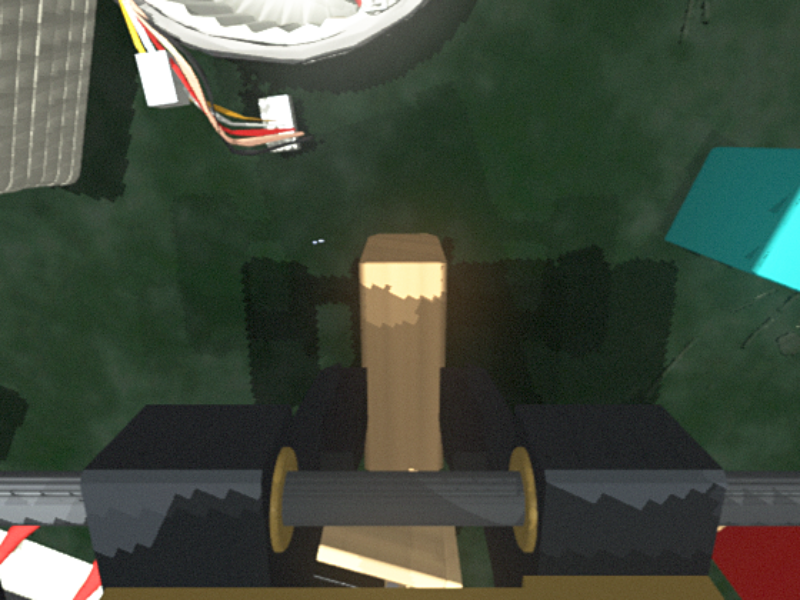

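```bash
python3 -m inch '[[0,0,0,0,0,0],[0,0,0,0,0,0],[0,0,0,0,0,0]]'
python3 - <<'E'
from h import *
d=cv2.imread("pics/w2.png");cv2.imwrite("pics/w2c.png",cv2.resize(d[300:520,250:560],None,fx=2.5,fy=2.5))
E
```

```text
clock: 3.5
tool_pos: [0.5599, -0.4223, 0.0409]
eef_rot: [0.166, -0.687, 0.687, -0.166]
contact_force: [0.6, 0.1, 0.5]
opening: 0.004
```

View pics/w2c.png

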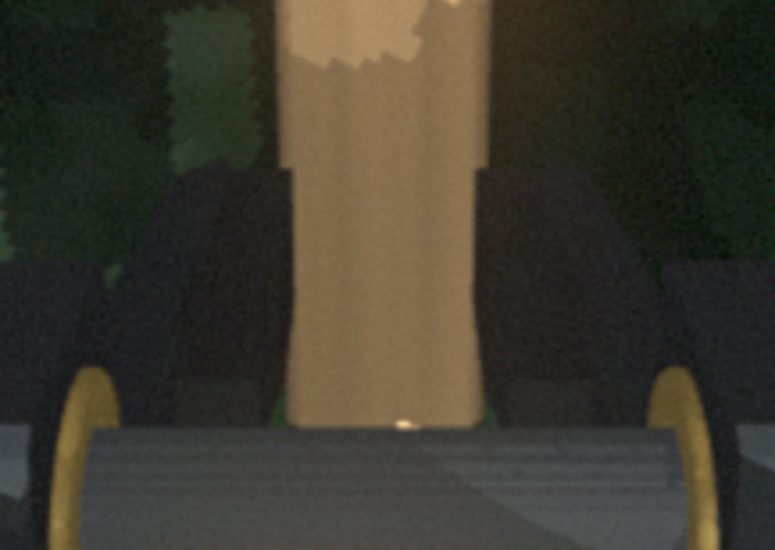

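```bash
python3 - <<'E'
from h import *
from plant import r
s=r.get_state()
d=r.snapshot("wrist");cv2.imwrite("pics/w3.png",cv2.resize(d["img"][:,:,::-1],(800,600)))
d=r.snapshot("scene");crop(d,220,380,170,290,5,"s3")
E
```

```text
(no output)
```

View pics/w3.png

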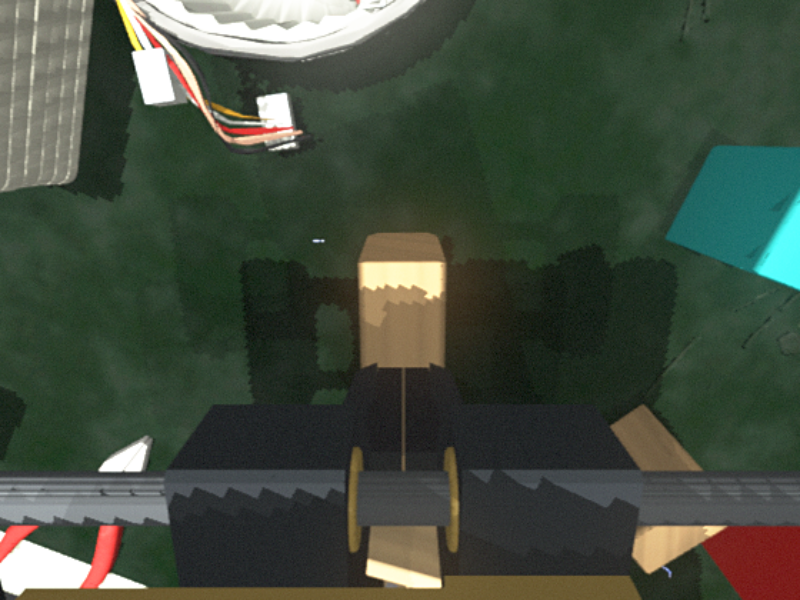

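View pics/s3.png

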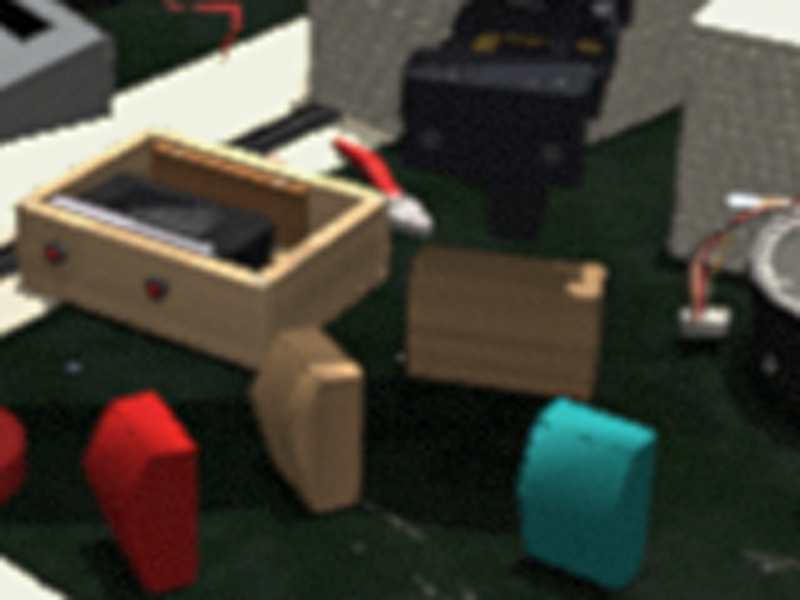

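```bash
python3 - <<'E'
from h import *
from plant import r
d=r.snapshot("scene");P=cloud(d)
s=r.get_state();print(s["tool_pos"],s["contact_force"],s["moment"])
# scene px of points
for name,p in dict(tcp=s["tool_pos"],grasp=np.array(s["tool_pos"])+[0,0,.019],blk=[.5598,-.422,.056]).items():
    c=d["camera_from_world"]@np.r_[p,1];u=d["mtx"]@c[:3]/c[2];print(name,u.round(1), "crop",((u[:2]-[220,170])*5).round())
for u,v in[(323,213),(323,200),(320,225),(310,230),(335,230),(323,216)]: print(u,v,P[v,u].round(4))
w=wristworld(r.snapshot("wrist"),s);Q=cloud(w)
for u,v in[(282,260),(282,270),(290,265),(275,265),(282,300),(282,240),(282,200)]: print(u,v,Q[v,u].round(4))
E
```

```text
[ 0.5598436  -0.42231561  0.04086636] [-0.59052735  0.39582038  0.14776939] [ 0.09724863 -0.01065841  0.00401075]
tcp [320.8 229.7   1. ] crop [504. 298.]
grasp [321.2 222.    1. ] crop [506. 260.]
blk [321.  223.5   1. ] crop [505. 268.]
323 213 [ 0.5481 -0.4335  0.09  ]
323 200 [ 0.4887 -0.4726  0.1535]
320 225 [ 0.553  -0.4243  0.0561]
310 230 [ 0.5368 -0.4106  0.0453]
335 230 [ 0.5645 -0.4556  0.051 ]
323 216 [ 0.5501 -0.4326  0.0819]
282 260 [ 0.563  -0.4302  0.0776]
282 270 [ 0.5615 -0.4273  0.0805]
290 265 [ 0.5605 -0.4325  0.0843]
275 265 [ 0.566  -0.4297  0.0844]
282 300 [ 0.5556 -0.4157  0.0828]
282 240 [ 0.5635 -0.4311  0.057 ]
282 200 [ 0.5726 -0.449   0.0571]
```

```bash
python3 - <<'E'
from h import *
from plant import r
d=r.snapshot("scene");P=cloud(d)
for u in (318,322,326):
  for v in range(205,228,2): print(u,v,P[v,u].round(4),d["img"][v,u])
E
```

```text
318 205 [ 0.4859 -0.4639  0.1413] [17 17 23]
318 207 [ 0.5437 -0.423   0.102 ] [19 21 22]
318 209 [ 0.5446 -0.4227  0.0969] [17 20 20]
318 211 [ 0.5434 -0.4238  0.0931] [19 22 21]
318 213 [ 0.5443 -0.4235  0.0879] [21 22 21]
318 215 [ 0.5433 -0.4245  0.084 ] [21 22 24]
318 217 [ 0.5504 -0.4198  0.0748] [24 30 24]
318 219 [ 0.6528 -0.3475  0.0032] [29 39 27]
318 221 [ 0.5658 -0.4095  0.0552] [68 55 39]
318 223 [ 0.5587 -0.4148  0.0551] [74 58 40]
318 225 [ 0.5507 -0.4208  0.0557] [76 60 43]
318 227 [ 0.5455 -0.4248  0.0545] [83 65 45]
322 205 [ 0.4877 -0.4717  0.1433] [19 19 22]
322 207 [ 0.5474 -0.4304  0.1032] [18 18 20]
322 209 [ 0.5471 -0.431   0.0989] [17 19 19]
322 211 [ 0.5486 -0.4303  0.0934] [16 18 17]
322 213 [ 0.5466 -0.432   0.0901] [20 19 22]
322 215 [ 0.5496 -0.4302  0.0836] [18 16 19]
322 217 [ 0.5517 -0.4291  0.0776] [15 19 18]
322 219 [ 0.6593 -0.3549  0.0033] [24 35 25]
322 221 [ 0.5715 -0.4161  0.0553] [59 50 36]
322 223 [ 0.5624 -0.4227  0.0565] [72 58 41]
322 225 [ 0.5557 -0.4276  0.0562] [74 59 42]
322 227 [ 0.5499 -0.432   0.0554] [79 62 44]
326 205 [ 0.4928 -0.4772  0.1433] [16 18 21]
326 207 [ 0.5498 -0.4387  0.1051] [13 16 17]
326 209 [ 0.5533 -0.4367  0.0985] [16 19 20]
326 211 [ 0.5515 -0.4382  0.095 ] [21 20 22]
326 213 [ 0.5516 -0.4385  0.0905] [16 19 21]
326 215 [ 0.5523 -0.4384  0.0855] [18 16 19]
326 217 [ 0.5524 -0.4387  0.0808] [20 22 23]
326 219 [ 0.669  -0.3601  0.0013] [17 31 19]
326 221 [ 0.6588 -0.3674  0.0025] [44 43 29]
326 223 [ 0.5673 -0.4297  0.0571] [72 57 42]
326 225 [ 0.5611 -0.4342  0.0565] [73 57 40]
326 227 [ 0.5561 -0.438   0.0551] [76 60 43]
```

```bash
python3 - <<'E'
from h import *
d=load("scene0");P=cloud(d);m=d["range_z"]>0
T=np.array([.2827,-.5568,.2033]);X=np.array([.453,-.892,0]);Z=np.array([.892,.453,0])
Q=P-T;a=Q@X;b=Q@Z;h=Q[...,2]
for lo in np.arange(-.02,.12,.01):
    k=m&(h>lo)&(h<lo+.01)&(abs(a)<.12)&(abs(b)<.1)
    if k.sum(): print(round(lo,3),k.sum(),a[k].min().round(3),a[k].max().round(3),b[k].min().round(3),b[k].max().round(3),np.histogram(a[k],bins=np.arange(-.12,.121,.02))[0])
E
```

```text
0.03 78 -0.054 0.059 -0.013 0.008 [ 0  0  0 46  0  0  0  0 32  0  0  0]
0.04 181 -0.056 0.061 -0.013 0.007 [ 0  0  0 95  0  0  0  0 78  8  0  0]
0.05 213 -0.057 0.062 -0.013 0.009 [  0   0   0 117   0   0   0   0  76  20   0   0]
0.06 202 -0.058 0.063 -0.013 0.01 [  0   0   0 110   0   0   0   0  70  22   0   0]
0.07 272 -0.059 0.064 -0.012 0.01 [  0   0   0 140   0   0   0   0 102  30   0   0]
0.08 185 -0.06 0.065 -0.012 0.01 [  0   0   0 104   0   0   0   0  46  35   0   0]
0.09 118 -0.076 0.088 -0.034 0.013 [ 0  0  2 79  0  0  0  0 17 15  5  0]
0.1 454 -0.084 0.088 -0.036 0.033 [  0  20  89 109   7   5  11   9  30  98  76   0]
0.11 1408 -0.083 0.088 -0.036 0.024 [  0  19 128 206 130 131 188 206 170 161  69   0]
```

```bash
python3 -m inch '[[0,10,0,0,0,0],[0,2,0,0,0,0],[0,0,0,0,0,0]]'; for i in 1 2 3; do python3 -m inch '[[0,1.5,0,0,0,0],[0,0,0,0,0,0]]' ; done
```

```text
clock: 4.0
tool_pos: [0.559, -0.4215, 0.0274]
eef_rot: [-0.166, 0.688, -0.687, 0.165]
contact_force: [0.4, 0.1, 1.0]
opening: 0.004
clock: 4.17
tool_pos: [0.5597, -0.4222, 0.0271]
eef_rot: [-0.166, 0.688, -0.687, 0.165]
contact_force: [0.8, -0.1, 0.2]
opening: 0.006
clock: 4.33
tool_pos: [0.5599, -0.4223, 0.0258]
eef_rot: [0.166, -0.687, 0.687, -0.166]
contact_force: [-0.6, 0.2, -0.3]
opening: 0.005
clock: 4.5
tool_pos: [0.5598, -0.4223, 0.0243]
eef_rot: [-0.166, 0.688, -0.687, 0.165]
contact_force: [-0.8, 0.0, 0.0]
opening: 0.005
```

```bash
for i in 1 2 3; do python3 -m inch '[[0,1,0,0,0,0],[0,0,0,0,0,0]]' |grep -v eef ; done
```

```text
clock: 4.67
tool_pos: [0.5598, -0.4223, 0.0233]
contact_force: [-0.6, 0.4, 0.3]
opening: 0.003
clock: 4.83
tool_pos: [0.5598, -0.4222, 0.0223]
contact_force: [0.2, -0.1, -0.0]
opening: 0.003
clock: 5.0
tool_pos: [0.5601, -0.4225, 0.0218]
contact_force: [-0.3, 0.8, 3.0]
opening: 0.004
```

```bash
python3 -m inch '[[0,-8,0,0,0,0],[0,0,0,0,0,0],[0,0,0,0,0,0],[0,0,0,0,0,0],[0,0,0,0,0,0],[0,0,0,0,0,0],[0,0,0,0,0,0],[0,0,0,0,0,0]]' 60; python3 -m inch '[[0,10,0,0,0,0],[0,10,0,0,0,0],[0,3.5,0,0,0,0],[0,0,0,0,0,0]]' ; python3 -m inch '[[0,0,0,0,0,0],[0,0,0,0,0,0],[0,0,0,0,0,0],[0,0,0,0,0,0],[0,0,0,0,0,0],[0,0,0,0,0,0]]' 0 30; python3 -m inch '[[0,0,0,0,0,0],[0,0,0,0,0,0],[0,0,0,0,0,0]]'
python3 - <<'E'
from h import *
from plant import r
d=r.snapshot("wrist");cv2.imwrite("pics/w4.png",cv2.resize(d["img"][:,:,::-1],(800,600)))
E
```

```text
clock: 5.67
tool_pos: [0.5598, -0.4223, 0.0293]
eef_rot: [-0.166, 0.688, -0.687, 0.165]
contact_force: [-0.5, 0.9, -0.3]
opening: 0.588
clock: 6.0
tool_pos: [0.5587, -0.4212, 0.0037]
eef_rot: [-0.166, 0.688, -0.686, 0.165]
contact_force: [-0.9, 0.3, 0.4]
opening: 0.68
clock: 6.5
tool_pos: [0.5601, -0.4225, 0.0063]
eef_rot: [0.165, -0.687, 0.688, -0.166]
contact_force: [0.0, -0.3, 1.5]
opening: 0.327
clock: 6.75
tool_pos: [0.5601, -0.4225, 0.0063]
eef_rot: [0.165, -0.687, 0.688, -0.166]
contact_force: [-0.5, 1.2, 2.4]
opening: 0.329
```

View pics/w4.png

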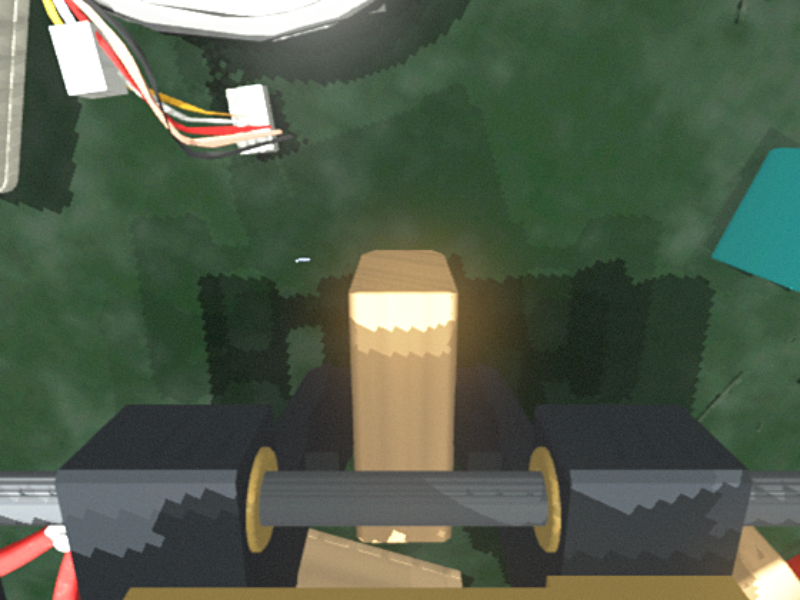

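```bash
python3 -m inch '[[0,-15,0,0,0,0],[0,-30,0,0,0,0],[0,-30,0,0,0,0],[0,-30,0,0,0,0],[0,-15,0,0,0,0],[-4,0,-14,0,0,0],[-8,0,-27,0,0,0],[-8,0,-27,0,0,0],[-8,0,-27,0,0,0],[-4,0,-14,0,0,0],[0,0,0,0,-0.11,0],[0,0,0,0,-0.112,0]]' && python3 -m inch '[[0,0,0,0,-0.112,0],[0,0,0,0,-0.112,0],[0,0,0,0,-0.112,0],[0,0,0,0,-0.112,0],[0,0,0,0,-0.112,0],[0,0,0,0,-0.112,0],[0,0,0,0,-0.112,0],[0,0,0,0,-0.112,0],[0,0,0,0,-0.112,0],[0,0,0,0,0,0],[0,0,0,0,0,0]]'
python3 - <<'E'
from h import *
from plant import r
s=r.get_state();print(s["q"])
go(s,(.5395,-.3112,.1),-82.1)
d=r.snapshot("wrist");cv2.imwrite("pics/w5.png",cv2.resize(d["img"][:,:,::-1],(800,600)))
d=wristworld(d,s);np.savez("pics/w5.npz",**d)
d=r.snapshot("top");crop(d,170,350,160,295,4.4,"c5");np.savez("pics/top5.npz",**d)
E
```

```text
clock: 7.8
tool_pos: [0.5389, -0.3087, 0.1267]
eef_rot: [-0.243, 0.664, -0.664, 0.243]
contact_force: [0.9, -0.7, -0.4]
opening: 0.325
clock: 8.72
tool_pos: [0.5385, -0.311, 0.1265]
eef_rot: [0.531, -0.467, 0.467, -0.531]
contact_force: [0.4, 0.3, -1.0]
opening: 0.323
[ 0.50370835  0.77711532 -0.09772396  1.65040152  0.10426088  0.71888501
 -1.08710499]
yaw -82.65 pos [ 538.5 -311.   126.5] F [ 0.4  0.3 -1. ] t 8.72 open 28.5
 shift in tool now(mm) [ 0.3 26.5  0.9]  in final axes [ 0.4 26.5  0.9]  rotvec [-0.0002 -0.0096  0.0002]
```

View pics/w5.png

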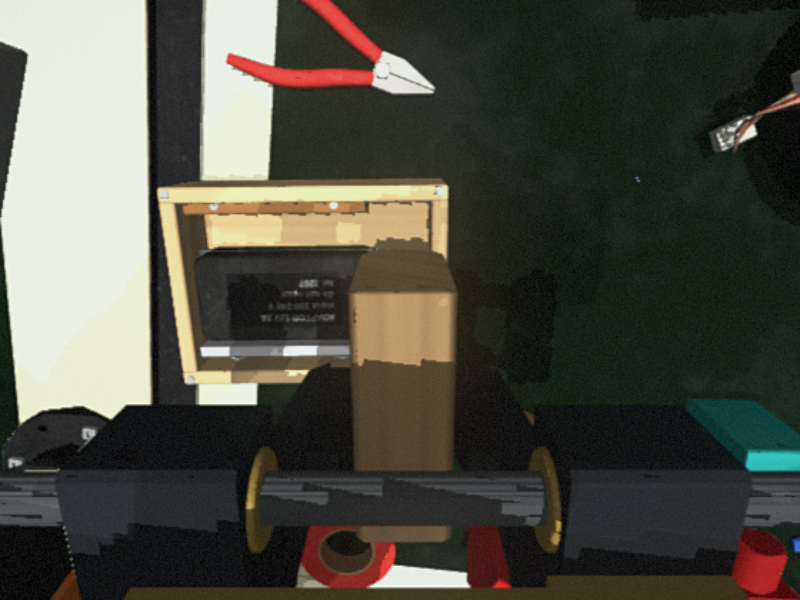

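View pics/c5.png

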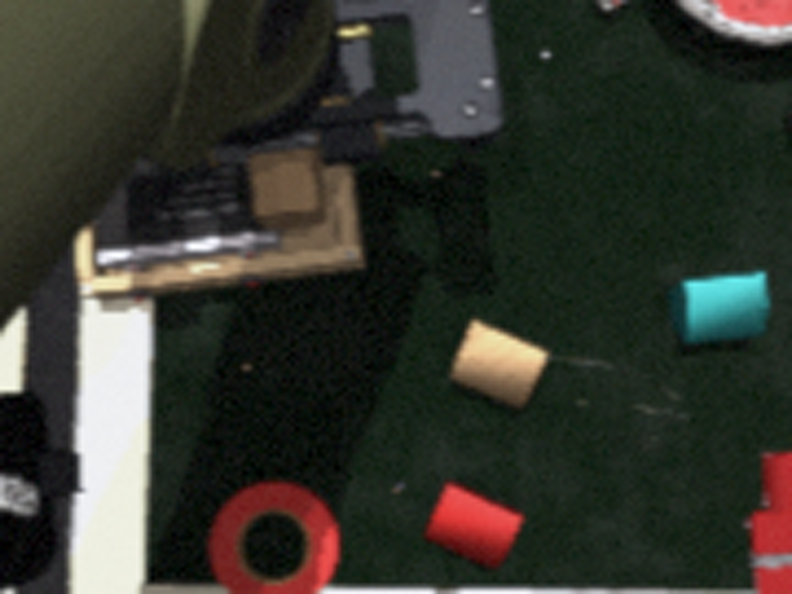

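```bash
python3 - <<'E'
from h import *
d=load("w5");P=cloud(d);Pf=P.reshape(-1,3);ok=d["range_z"].reshape(-1)>0
m=ok&(Pf[:,2]>.0425)&(Pf[:,2]<.049)&(Pf[:,0]>.46)&(Pf[:,0]<.62)&(Pf[:,1]>-.36)&(Pf[:,1]<-.17)
h,w=d["range_z"].shape;idx=np.where(m)[0];vv,uu=idx//w,idx%w
img=np.zeros((h,w,3),np.uint8);img[vv,uu]=255;cv2.imwrite("pics/m5.png",img)
Q=Pf[m];print(m.sum(),cv2.minAreaRect((Q[:,:2]*1000).astype(np.float32)),np.median(Q[:,2]))
# tray frame w/ 7.9 est
a=np.radians(7.91);c=np.array([.533,-.2642]);X=np.array([-np.cos(a),-np.sin(a)]);Y=np.array([np.sin(a),-np.cos(a)])
o=c-.003*X
t=np.stack([(Q[:,:2]-o)@X,(Q[:,:2]-o)@Y],1)*1000
for nm,k in(("far",(t[:,0]<-36)&(abs(t[:,1])<55)),("right",(t[:,1]>58)&(t[:,0]<-5)),("left",(t[:,1]<-58)&(abs(t[:,0])<35))):
    q=t[k];i=0 if nm=="far" else 1;pf=np.polyfit(q[:,1-i],q[:,i],1);print(nm,k.sum(),q[:,i].min().round(1),q[:,i].max().round(1),"med",np.median(q[:,i]).round(1),"slope deg",np.degrees(pf[0]).round(2))
# brick top
k=ok&(Pf[:,2]>.034)&(Pf[:,2]<.0405);q=np.stack([(Pf[k][:,:2]-o)@X,(Pf[k][:,:2]-o)@Y],1)*1000
k2=(abs(q[:,0])<45)&(q[:,1]>-63)&(q[:,1]<62);q=q[k2];print("brick",np.percentile(q,[1,5,50,95,99],axis=0).round(1).tolist())
E
```

```text
6459 ((531.7764892578125, -262.6654052734375), (106.58837890625, 143.03851318359375), 7.865243911743164) 0.04626712053529053
far 2348 -49.3 -36.0 med -44.4 slope deg -0.82
right 609 58.0 69.8 med 65.2 slope deg 5.34
left 1144 -73.2 -64.4 med -68.0 slope deg -0.02
brick [[-12.8, -61.8], [-11.6, -58.2], [9.7, -21.3], [34.0, 15.4], [36.0, 20.8]]
```

View pics/m5.png

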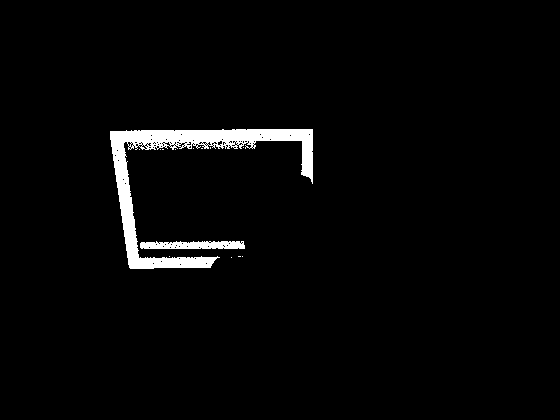

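```bash
python3 -m inch '[[-0.8,12,0,0,-0.009,0],[0,24,0,0,0,0],[0,24,0,0,0,0],[0,10,0,0,0,0],[0,0,0,0,0,0],[0,0,0,0,0,0]]'
python3 - <<'E'
from h import *
from plant import r
s=r.get_state()
go(s,(.5385,-.3101,.014),-82.13)
d=r.snapshot("wrist");cv2.imwrite("pics/w6.png",cv2.resize(d["img"][:,:,::-1],(800,600)))
d=r.snapshot("scene");crop(d,200,340,170,275,5.5,"s6")
E
```

```text
clock: 9.32
tool_pos: [0.5387, -0.3099, 0.056]
eef_rot: [0.534, -0.464, 0.464, -0.534]
contact_force: [0.2, -0.4, -1.1]
opening: 0.326
yaw -81.97 pos [ 538.7 -309.9   56. ] F [ 0.2 -0.4 -1.1] t 9.32 open 28.7
 shift in tool now(mm) [ 0.2 42.  -0.2]  in final axes [ 0.2 42.  -0.2]  rotvec [0.0005 0.0029 0.0001]
```

View pics/w6.png

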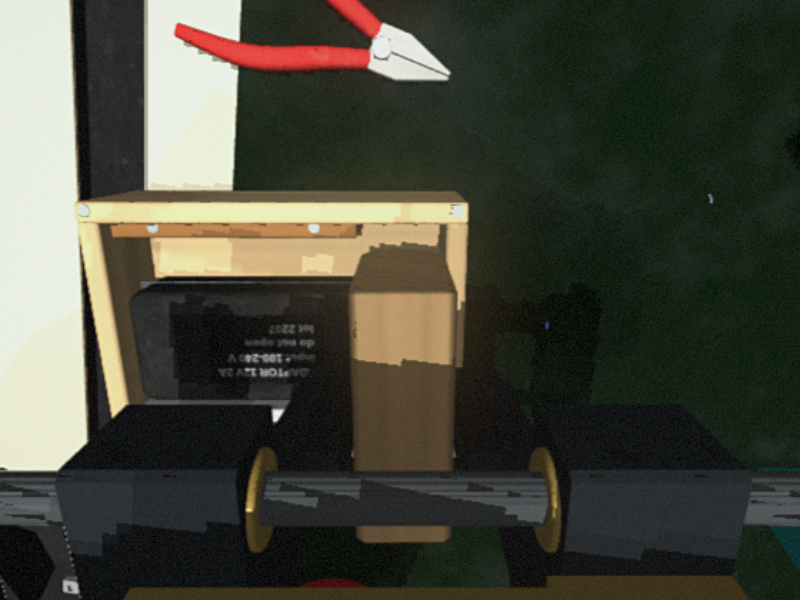

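View pics/s6.png

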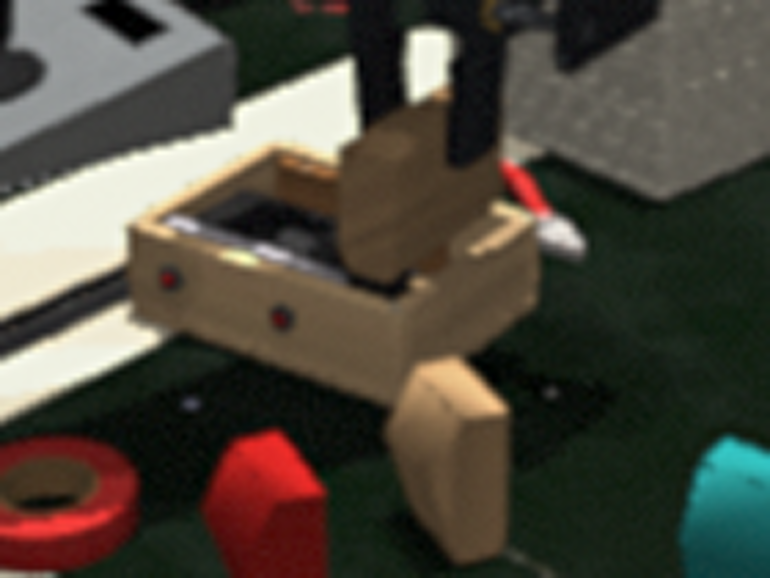

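```bash
python3 -m inch '[[0,5,0,0,0,0],[0,6,0,0,0,0],[0,4,0,0,0,0],[0,0,0,0,0,0]]'|grep -v eef; for i in 1 2 3 4; do python3 -m inch '[[0,2.5,0,0,0,0],[0,2.5,0,0,0,0],[0,0,0,0,0,0]]'|grep -v eef; done
```

```text
clock: 9.75
tool_pos: [0.538, -0.3096, 0.0401]
contact_force: [-0.4, -0.2, -1.5]
opening: 0.327
clock: 10.0
tool_pos: [0.5384, -0.3098, 0.0355]
contact_force: [0.7, -0.0, -0.9]
opening: 0.327
clock: 10.25
tool_pos: [0.5383, -0.3098, 0.0304]
contact_force: [0.4, 0.5, -0.6]
opening: 0.329
clock: 10.5
tool_pos: [0.5383, -0.3098, 0.0254]
contact_force: [-0.3, -0.9, -0.5]
opening: 0.322
clock: 10.75
tool_pos: [0.5383, -0.3098, 0.0204]
contact_force: [-0.2, -0.2, -1.0]
opening: 0.326
```

```bash
python3 -m inch '[[0,2,0,0,0,0],[0,2,0,0,0,0],[0,0,0,0,0,0]]'|grep -v eef; for i in 1 2 3; do python3 -m inch '[[0,1,0,0,0,0],[0,0,0,0,0,0]]'|grep -v eef; done
```

```text
clock: 11.0
tool_pos: [0.5384, -0.3098, 0.0165]
contact_force: [-0.2, -0.3, -0.3]
opening: 0.323
clock: 11.17
tool_pos: [0.5386, -0.3099, 0.0158]
contact_force: [-0.3, 0.6, -0.9]
opening: 0.327
clock: 11.33
tool_pos: [0.5386, -0.3099, 0.0149]
contact_force: [0.1, -0.2, -0.9]
opening: 0.323
clock: 11.5
tool_pos: [0.5388, -0.31, 0.0142]
contact_force: [-0.8, 0.8, 1.5]
opening: 0.326
```

```bash
python3 -m inch '[[0,0.7,0,0,0,0],[0,0,0,0,0,0]]'|grep -v eef;  python3 -m inch '[[0,0,0,0,0,0],[0,0,0,0,0,0],[0,0,0,0,0,0],[0,0,0,0,0,0],[0,-5,0,0,0,0],[0,-20,0,0,0,0],[0,-35,0,0,0,0],[0,-35,0,0,0,0],[0,-20,0,0,0,0],[0,0,0,0,0,0],[0,0,0,0,0,0]]' 50
python3 - <<'E'
from h import *
from plant import r
s=r.get_state()
go(s,(.4402,-.4144,.12),-113.1)
d=r.snapshot("wrist");cv2.imwrite("pics/w7.png",cv2.resize(d["img"][:,:,::-1],(800,600)))
d=wristworld(d,s);np.savez("pics/w7.npz",**d)
P=cloud(d).reshape(-1,3);P=P[d["range_z"].reshape(-1)>0]
m=(P[:,2]>.059)&(P[:,2]<.07)&(abs(P[:,0]-.54)<.06)&(abs(P[:,1]+.31)<.03);print("blocktop",m.sum(),np.median(P[m][:,2]),cv2.minAreaRect((P[m][:,:2]*1000).astype(np.float32)))
d=r.snapshot("scene");crop(d,200,340,170,275,5.5,"s7")
E
```

```text
clock: 11.67
tool_pos: [0.5388, -0.31, 0.0142]
contact_force: [-2.1, 0.6, 6.3]
opening: 0.323
clock: 12.58
tool_pos: [0.5393, -0.3103, 0.1296]
eef_rot: [-0.534, 0.463, -0.465, 0.534]
contact_force: [0.1, -1.0, 0.2]
opening: 0.571
yaw -81.94 pos [ 539.3 -310.3  129.6] F [ 0.1 -1.   0.2] t 12.58 open 50.3
 shift in tool now(mm) [  89.1    9.5 -112.8]  in final axes [134.6   9.6 -50.4]  rotvec [-0.0026  0.5439  0.001 ]
blocktop 4454 0.06456551402857959 ((535.9169311523438, -310.4778747558594), (79.8895492553711, 29.098846435546875), 8.075935363769531)
```

View pics/w7.png

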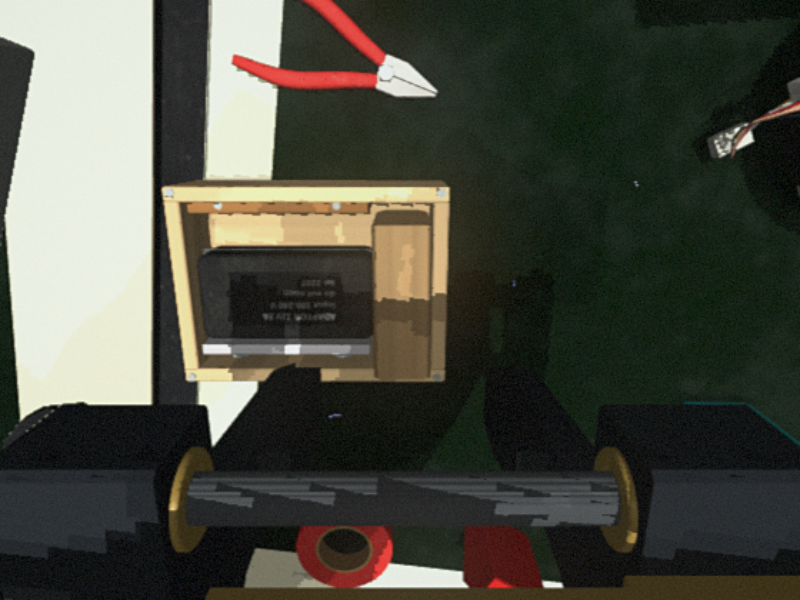

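View pics/s7.png

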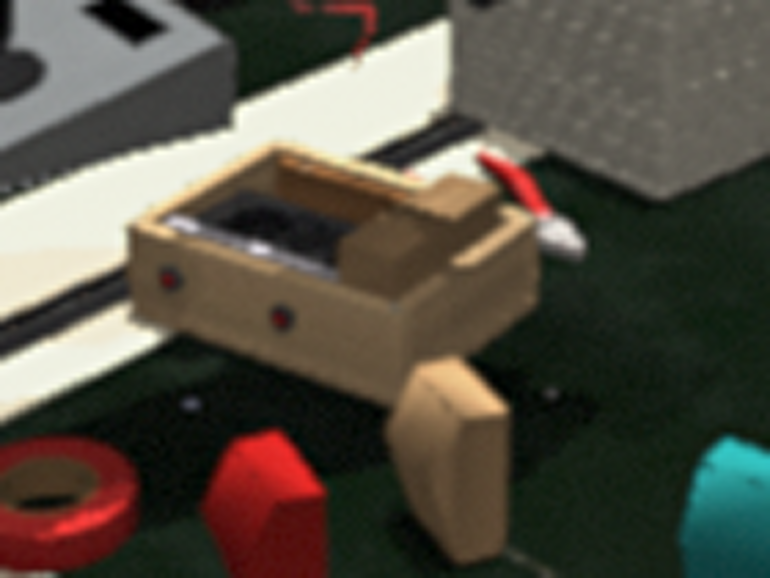

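```bash
python3 - <<'E'
from h import *
d=load("w7");crop(d,105,325,120,275,3.6,"w7c")
P=cloud(d).reshape(-1,3);P=P[d["range_z"].reshape(-1)>0]
m=(P[:,2]>.0435)&(P[:,2]<.049)&(P[:,0]>.46)&(P[:,0]<.62)&(P[:,1]>-.36)&(P[:,1]<-.17)
print(cv2.minAreaRect((P[m][:,:2]*1000).astype(np.float32)))
E
```

```text
((531.9476928710938, -262.6453857421875), (106.05498504638672, 143.0612030029297), 7.982203006744385)
```

View pics/w7c.png

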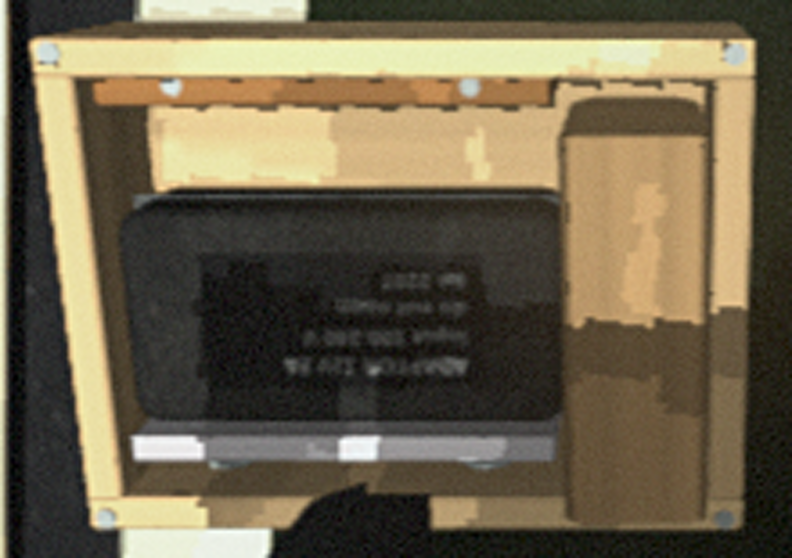

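```bash
python3 - <<'E'
from h import *
d=load("w7")
a=np.radians(7.95);c=np.array([.5319,-.26265]);X=np.array([-np.cos(a),-np.sin(a)]);Y=np.array([np.sin(a),-np.cos(a)]);o=c-.003*X
def t(u,v,z):
    p=onplane(d,105+u/3.6,120+v/3.6,z);q=p[:2]-o;print((u,v),p[:2].round(4),"tray",(q@X*1000).round(1),(q@Y*1000).round(1))
for u in(150,300,450):t(u,105,.042);
for u in(200,300,450):t(u,200,.038)
t(40,40,.046);t(755,40,.046);t(122,260,.038);t(562,260,.038);t(300,80,.046);t(300,430,.038)
print("gap_side",o+(-.0225)*X+(-.0155)*Y)
E
```

```text
(150, 105) [ 0.5636 -0.2081] tray -35.9 -49.7
(300, 105) [ 0.5678 -0.2381] tray -35.9 -19.3
(450, 105) [ 0.572  -0.2682] tray -36.0 11.0
(200, 200) [ 0.5443 -0.2178] tray -15.5 -42.7
(300, 200) [ 0.5473 -0.2385] tray -15.5 -21.8
(450, 200) [ 0.5516 -0.2697] tray -15.6 9.7
(40, 40) [ 0.5741 -0.1876] tray -49.1 -68.5
(755, 40) [ 0.5936 -0.3268] tray -49.3 72.1
(122, 260) [ 0.529  -0.2019] tray -2.5 -60.5
(562, 260) [ 0.542  -0.2945] tray -2.6 33.0
(300, 80) [ 0.5734 -0.2387] tray -41.4 -18.0
(300, 430) [ 0.4955 -0.242 ] tray 36.2 -25.5
gap_side [ 0.55501114 -0.24377209]
```

```bash
python3 -m inch '[[9,0,-11,0,0,0],[20,0,-25,0,0,0],[20,0,-25,0,0,0],[20,0,-25,0,0,0],[13,0,-17,0,0,0],[7,0,-10,0,0,0],[0,0,0,0,0.108,0],[0,0,0,0,0.109,0],[0,0,0,0,0.109,0],[0,0,0,0,0.109,0],[0,0,0,0,0.109,0],[0,0,0,0,0,0]]' 65
python3 -m inch '[[0,0,0,0,0,0]]' >/dev/null
python3 - <<'E'
from h import *
from plant import r
s=r.get_state()
d=r.snapshot("wrist");cv2.imwrite("pics/w8.png",cv2.resize(d["img"][:,:,::-1],(800,600)))
d=wristworld(d,s);np.savez("pics/w8.npz",**d);np.save("pics/s8.npy",s["tool_pos"])
P=cloud(d).reshape(-1,3);P=P[d["range_z"].reshape(-1)>0]
for z0 in(.02,.06):
    m=(P[:,2]>z0)&(P[:,2]<.07)&(P[:,0]>.41)&(P[:,0]<.47)&(P[:,1]<-.385)&(P[:,1]>-.45);print(m.sum(),np.median(P[m][:,2]),cv2.minAreaRect((P[m][:,:2]*1000).astype(np.float32)))
go(s,(.4402,-.4144,0),-113.1)
E
```

```text
clock: 13.68
tool_pos: [0.439, -0.4131, 0.1273]
eef_rot: [-0.389, 0.591, -0.59, 0.389]
contact_force: [-0.1, 0.8, 0.1]
opening: 0.734
2460 0.06393288972903968 ((437.25592041015625, -412.05731201171875), (39.99518966674805, 30.06446647644043), 66.98673248291016)
1601 0.0645320213242011 ((441.47918701171875, -413.9151916503906), (39.888023376464844, 20.77513885498047), 66.83036804199219)
yaw -112.88 pos [ 439.  -413.2  127.5] F [-0.2 -0.8  0.6] t 13.77 open 65.0
 shift in tool now(mm) [  0.7 127.5   1.7]  in final axes [  0.7 127.5   1.5]  rotvec [ 0.0015  0.0038 -0.0004]
```

View pics/w8.png

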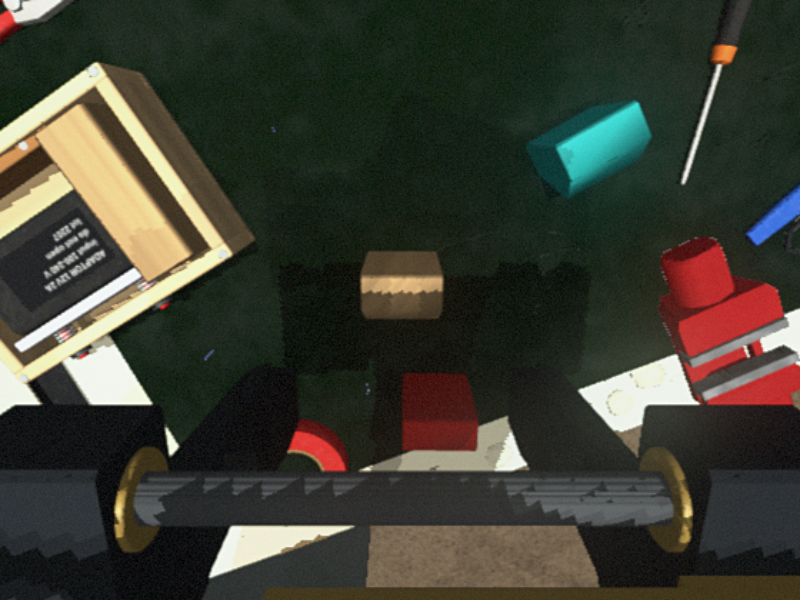

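```bash
python3 -m inch '[[-0.3,15,0.7,0,0,0],[0,30,0,0,0,0],[0,30,0,0,0,0],[0,30,0,0,0,0],[0,15,0,0,0,0],[0,7.5,0,0,0,0],[0,0,0,0,0,0],[0,0,0,0,0,0]]' && python3 -m inch '[[0,0,0,0,0,0],[0,0,0,0,0,0],[0,0,0,0,0,0],[0,0,0,0,0,0],[0,0,0,0,0,0],[0,0,0,0,0,0]]' 30 20
python3 - <<'E'
from h import *
from plant import r
s=r.get_state()
d=r.snapshot("wrist");cv2.imwrite("pics/w9.png",cv2.resize(d["img"][:,:,::-1],(800,600)))
go(s,(.4398,-.4131,0),-113.1)
E
```

```text
clock: 14.48
tool_pos: [0.4403, -0.4141, 0.0011]
eef_rot: [0.39, -0.59, 0.59, -0.39]
contact_force: [0.2, 0.0, 0.2]
opening: 0.733
clock: 14.98
tool_pos: [0.4405, -0.4143, 0.0016]
eef_rot: [0.39, -0.589, 0.59, -0.39]
contact_force: [-0.4, -0.3, 6.3]
opening: 0.446
yaw -113.09 pos [ 440.5 -414.3    1.6] F [-0.4 -0.3  6.3] t 14.98 open 39.3
 shift in tool now(mm) [-0.8  1.6 -1.1]  in final axes [-0.8  1.6 -1.1]  rotvec [-0.0014  0.0001  0.0004]
```

View pics/w9.png

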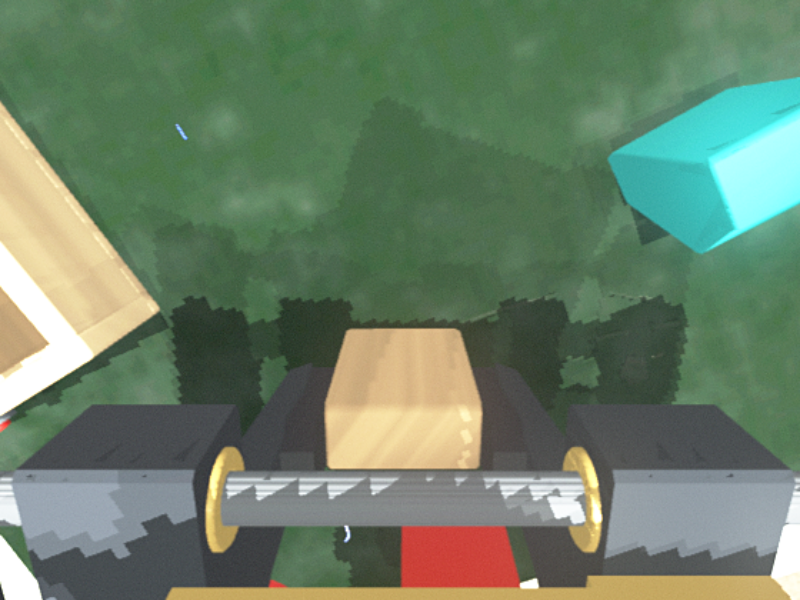

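```bash
python3 -m inch '[[0,-10,0,0,0,0],[0,-30,0,0,0,0],[0,-35,0,0,0,0],[0,-35,0,0,0,0],[0,-20,0,0,0,0],[-12,0,2,0,0,0],[-28,0,6,0,0,0],[-34,0,7,0,0,0],[-34,0,7,0,0,0],[-34,0,7,0,0,0],[-34,0,6,0,0,0],[-26,0,5,0,0,0]]' && python3 -m inch '[[0,0,0,0,-0.11,0],[0,0,0,0,-0.11,0],[0,0,0,0,-0.11,0],[0,0,0,0,-0.11,0],[0,0,0,0,-0.1,0],[0,0,0,0,0,0],[0,0,0,0,0,0],[0,0,0,0,0,0]]'
python3 - <<'E'
from h import *
from plant import r
s=r.get_state();print(s["q"])
go(s,(.5564,-.2442,.07),-82.1)
d=r.snapshot("wrist");cv2.imwrite("pics/w10.png",cv2.resize(d["img"][:,:,::-1],(800,600)))
E
```

```text
clock: 16.03
tool_pos: [0.5573, -0.2391, 0.13]
eef_rot: [-0.39, 0.59, -0.588, 0.391]
contact_force: [-0.7, -0.5, -1.0]
opening: 0.451
clock: 16.7
tool_pos: [0.5557, -0.2434, 0.1304]
eef_rot: [0.533, -0.466, 0.465, -0.532]
contact_force: [0.3, 0.4, -0.4]
opening: 0.454
[ 0.38433563  0.75454161 -0.08398074  1.69491531  0.08947179  0.69678665
 -1.18191448]
yaw -82.29 pos [ 555.7 -243.4  130.4] F [ 0.3  0.4 -0.4] t 16.7 open 40.0
 shift in tool now(mm) [ 1.  60.4  0.6]  in final axes [ 0.9 60.4  0.5]  rotvec [ 0.0008 -0.0033 -0.0005]
```

View pics/w10.png

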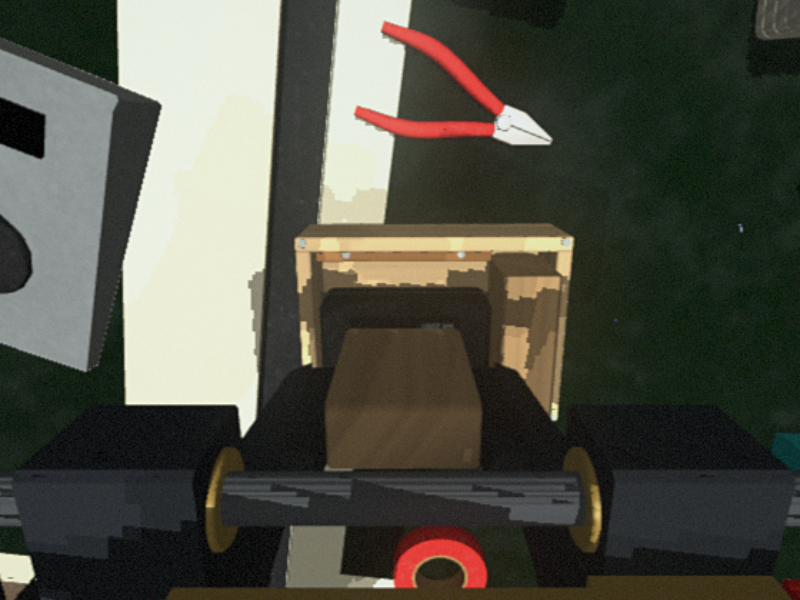

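```bash
python3 -m inch '[[0.5,12,0.5,0,0,0],[0,26,0,0,0,0],[0,26,0,0,0,0],[0,14,0,0,0,0],[0,0,0,0,0,0],[0,0,0,0,0,0]]'
python3 - <<'E'
from h import *
from plant import r
s=r.get_state()
go(s,(.5564,-.2442,.04),-82.1)
d=r.snapshot("wrist");crop(d,120,460,120,340,2.3,"w11")
d=r.snapshot("scene");crop(d,190,330,160,265,5.5,"s11")
E
```

```text
clock: 17.25
tool_pos: [0.556, -0.2439, 0.0516]
eef_rot: [0.533, -0.465, 0.464, -0.533]
contact_force: [-0.1, 0.9, 0.4]
opening: 0.453
yaw -82.18 pos [ 556.  -243.9   51.6] F [-0.1  0.9  0.4] t 17.25 open 39.9
 shift in tool now(mm) [ 0.4 11.6  0.4]  in final axes [ 0.4 11.6  0.4]  rotvec [ 0.0019 -0.0014 -0.0008]
```

View pics/w11.png

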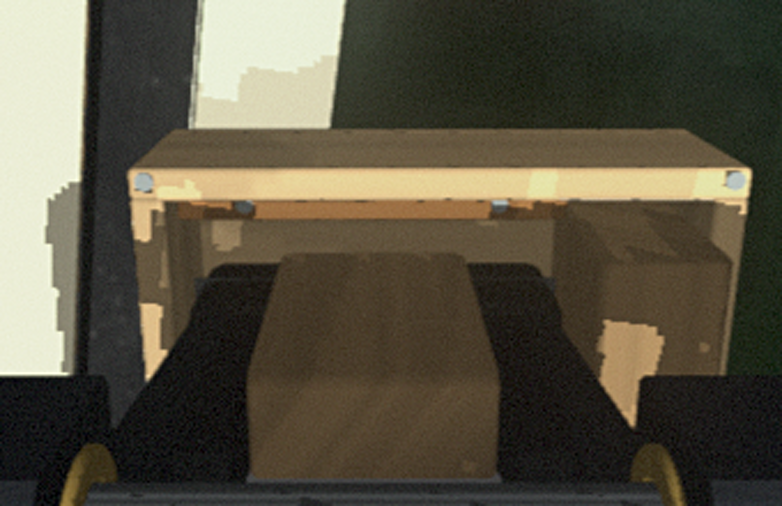

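View pics/s11.png

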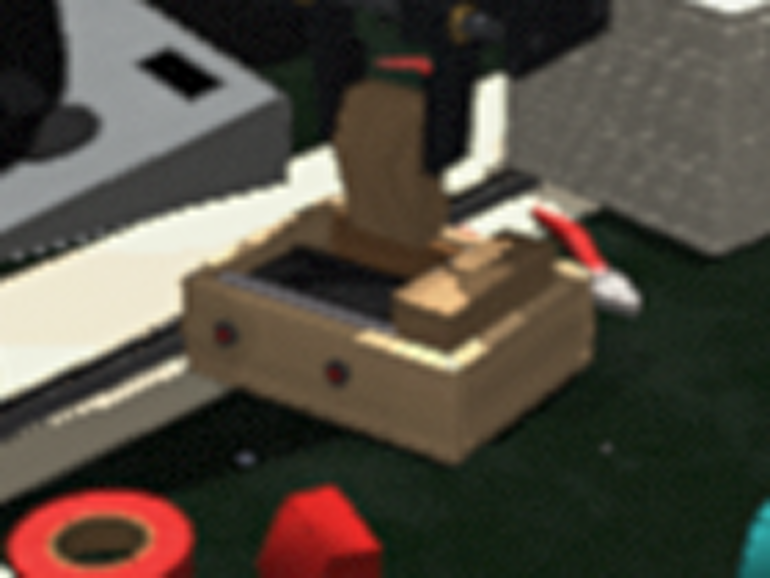

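```bash
python3 - <<'E'
from h import *
from plant import r
s=r.get_state();d=wristworld(r.snapshot("wrist"),s)
crop(d,220,340,210,300,6.5,"w12")
a=np.radians(7.95);c=np.array([.5319,-.26265]);X=np.array([-np.cos(a),-np.sin(a)]);Y=np.array([np.sin(a),-np.cos(a)]);o=c-.003*X
P=cloud(d)
for u in(260,281,300):
  for v in(228,231,234,240,270,283,287,300): 
    q=P[v,u,:2]-o;print(u,v,"tray",(q@X*1000).round(1),(q@Y*1000).round(1),(P[v,u,2]*1000).round(1))
for nm,u,v,z in(("strip",281,120+218/2.3,.042),("rimout",281,120+168/2.3,.046)):
    q=onplane(d,u,v,z)[:2]-o;print(nm,(q@X*1000).round(1))
E
```

```text
260 228 tray -17.5 -28.3 8.7
260 231 tray -35.2 -24.9 62.2
260 234 tray -35.3 -24.7 66.6
260 240 tray -35.1 -24.2 74.2
260 270 tray -35.2 -22.5 105.6
260 283 tray -34.6 -22.0 115.0
260 287 tray -33.5 -21.9 115.9
260 300 tray -28.8 -22.0 116.8
281 228 tray -17.4 -14.6 8.8
281 231 tray -35.2 -14.4 62.2
281 234 tray -35.1 -14.4 66.3
281 240 tray -34.8 -14.4 73.5
281 270 tray -34.7 -14.4 104.5
281 283 tray -34.8 -14.3 115.4
281 287 tray -33.6 -14.3 116.1
281 300 tray -28.8 -14.4 116.9
300 228 tray -17.1 -2.1 7.9
300 231 tray -34.9 -4.9 61.6
300 234 tray -35.0 -5.1 66.0
300 240 tray -35.2 -5.5 74.4
300 270 tray -35.7 -7.1 106.7
300 283 tray -34.7 -7.4 115.2
300 287 tray -33.6 -7.5 116.1
300 300 tray -28.4 -7.4 116.3
strip -37.2
rimout -50.6
```

View pics/w12.png

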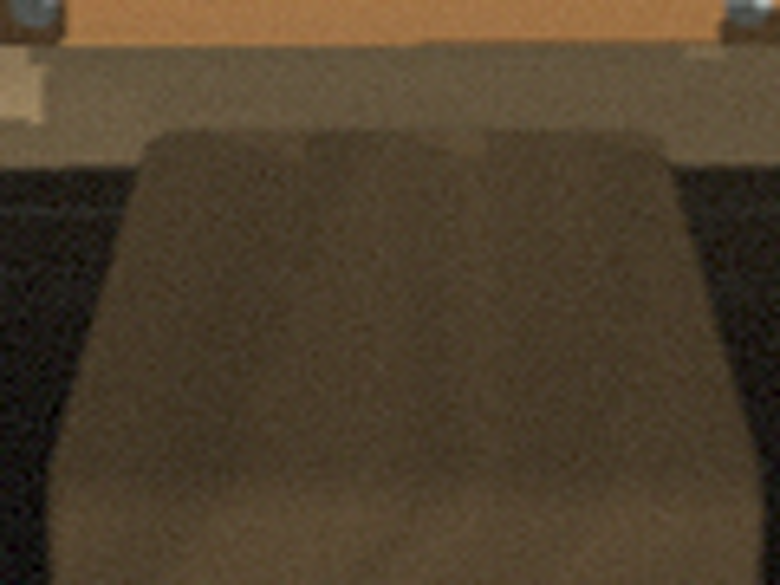

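```bash
python3 -m inch '[[0,4,0,0,0,0],[0,6,0,0,0,0],[0,4,0,0,0,0],[0,2,0,0,0,0],[0,0,0,0,0,0]]' 30 12|grep -v eef; for i in 1 2 3 4 5; do python3 -m inch '[[0,1,0,0,0,0],[0,0.5,0,0,0,0],[0,0,0,0,0,0]]'|grep -v eef; done
```

```text
clock: 17.82
tool_pos: [0.5561, -0.244, 0.0361]
contact_force: [0.0, 0.1, -0.8]
opening: 0.454
clock: 18.07
tool_pos: [0.5567, -0.2442, 0.0352]
contact_force: [-0.0, -0.3, -0.4]
opening: 0.455
clock: 18.32
tool_pos: [0.5566, -0.2442, 0.0337]
contact_force: [0.6, 0.1, -0.4]
opening: 0.452
clock: 18.57
tool_pos: [0.5567, -0.2442, 0.0321]
contact_force: [0.6, -0.4, -0.8]
opening: 0.456
clock: 18.82
tool_pos: [0.557, -0.2442, 0.0307]
contact_force: [2.0, 0.9, -0.9]
opening: 0.455
clock: 19.07
tool_pos: [0.5568, -0.2442, 0.0292]
contact_force: [1.5, 0.6, -0.3]
opening: 0.45
```

```bash
for i in 1 2; do python3 -m inch '[[0,1,0,0,0,0],[0,0.5,0,0,0,0],[0,0,0,0,0,0]]'|grep -v eef; done
```

```text
clock: 19.32
tool_pos: [0.5572, -0.2442, 0.0278]
contact_force: [1.5, 0.2, 0.2]
opening: 0.456
clock: 19.57
tool_pos: [0.5573, -0.2442, 0.0263]
contact_force: [1.7, 0.6, 0.7]
opening: 0.454
```

```bash
for i in 1 2; do python3 -m inch '[[0,1,0,0,0,0],[0,0.5,0,0,0,0],[0,0,0,0,0,0]]'|grep -v eef; done;  python3 -m inch '[[0,0,0,0,0,0],[0,0,0,0,0,0],[0,0,0,0,0,0],[0,0,0,0,0,0],[0,-2,0,0,0,0],[0,-10,0,0,0,0],[0,-20,0,0,0,0],[0,-18,0,0,0,0],[0,0,0,0,0,0],[0,0,0,0,0,0]]' 56
python3 - <<'E'
from h import *
from plant import r
s=r.get_state()
go(s,(.5564,-.2442,.07),-82.1)
d=wristworld(r.snapshot("wrist"),s);np.savez("pics/w13.npz",**d);cv2.imwrite("pics/w13.png",cv2.resize(d["img"][:,:,::-1],(800,600)))
P=cloud(d).reshape(-1,3);P=P[d["range_z"].reshape(-1)>0]
m=(P[:,2]>.07)&(P[:,2]<.1)&(abs(P[:,0]-.556)<.03)&(abs(P[:,1]+.244)<.024);print("wedge",m.sum(),np.percentile(P[m][:,2],[50,90,98]),cv2.minAreaRect((P[m][:,:2]*1000).astype(np.float32)))
d=r.snapshot("scene");crop(d,190,330,160,265,5.5,"s13")
E
```

```text
clock: 19.82
tool_pos: [0.5572, -0.2442, 0.0248]
contact_force: [3.2, 0.0, -0.0]
opening: 0.451
clock: 20.07
tool_pos: [0.5572, -0.2442, 0.0233]
contact_force: [3.6, 1.7, 0.8]
opening: 0.45
clock: 20.9
tool_pos: [0.5575, -0.2446, 0.0747]
eef_rot: [-0.533, 0.464, -0.466, 0.533]
contact_force: [1.0, 0.1, -0.5]
opening: 0.632
yaw -82.17 pos [ 557.5 -244.6   74.7] F [ 1.   0.1 -0.5] t 20.9 open 55.7
 shift in tool now(mm) [-0.6  4.7 -1. ]  in final axes [-0.5  4.7 -1. ]  rotvec [-0.0024 -0.0012  0.0014]
wedge 3526 [0.08508076 0.08609591 0.08658616] ((557.174560546875, -244.333740234375), (26.033126831054688, 40.36419677734375), 6.782191276550293)
```

View pics/w13.png

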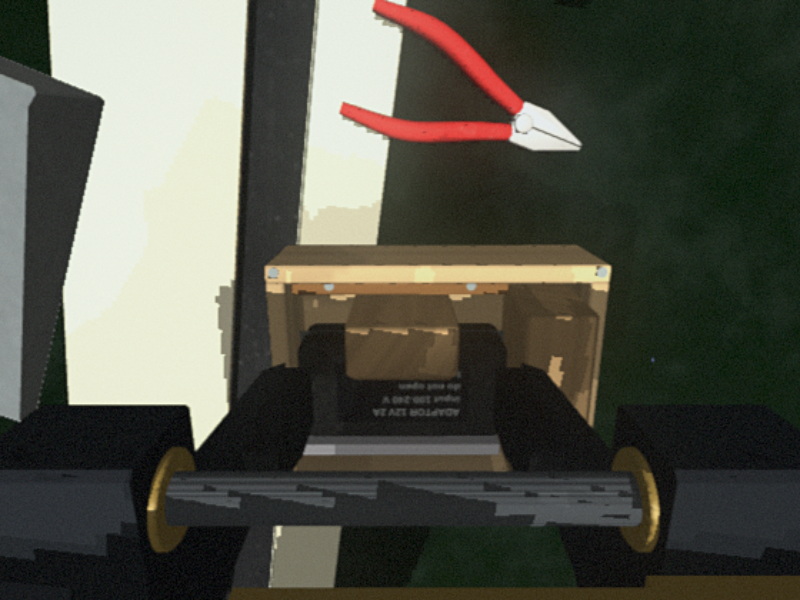

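View pics/s13.png

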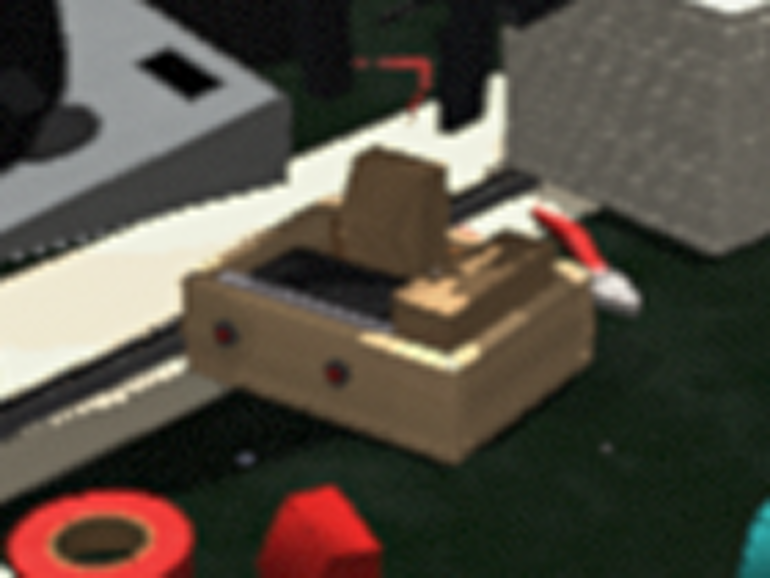

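```bash
python3 - <<'E'
from h import *
from plant import r
d=load("w13");P=cloud(d).reshape(-1,3);P=P[d["range_z"].reshape(-1)>0]
m=(P[:,2]>.0843)&(P[:,2]<.1)&(abs(P[:,0]-.556)<.03)&(abs(P[:,1]+.244)<.024);rc=cv2.minAreaRect((P[m][:,:2]*1000).astype(np.float32));print(m.sum(),rc)
go(r.get_state(),(rc[0][0]/1000,rc[0][1]/1000,.056),-82.1)
E
```

```text
2486 ((560.5136108398438, -243.9205780029297), (18.664304733276367, 39.82530212402344), 8.675084114074707)
yaw -82.16 pos [ 556.1 -244.    73. ] F [-0.6 -0.3  0.3] t 21.0 open 55.8
 shift in tool now(mm) [ 0.5 17.   4.4]  in final axes [ 0.5 17.   4.4]  rotvec [ 0.0008 -0.001  -0.0003]
```

```bash
python3 -m inch '[[0.5,0,4,0,0,0],[0,0,0,0,0,0],[0,0,0,0,0,0],[0,0,0,0,0,0],[0,0,0,0,0,0],[0,0,0,0,0,0],[0,0,0,0,0,0],[0,0,0,0,0,0],[0,0,0,0,0,0],[0,7,0,0,0,0],[0,8,0,0,0,0],[0,0,0,0,0,0]]' 0 20|grep -v eef; for i in 1 2 3 4 5 6; do python3 -m inch '[[0,1,0,0,0,0],[0,0,0,0,0,0]]'|grep -v eef; done
```

```text
clock: 22.0
tool_pos: [0.5594, -0.2436, 0.0563]
contact_force: [-0.7, -0.0, -0.1]
opening: 0.007
clock: 22.17
tool_pos: [0.5604, -0.2441, 0.0568]
contact_force: [1.0, 0.7, 0.6]
opening: 0.007
clock: 22.33
tool_pos: [0.5608, -0.2442, 0.0562]
contact_force: [-0.3, -0.1, -0.3]
opening: 0.007
clock: 22.5
tool_pos: [0.5607, -0.2442, 0.0552]
contact_force: [0.2, -1.0, 0.6]
opening: 0.005
clock: 22.67
tool_pos: [0.5606, -0.2441, 0.0542]
contact_force: [-0.3, 0.1, -0.4]
opening: 0.004
clock: 22.83
tool_pos: [0.5606, -0.2441, 0.0531]
contact_force: [0.5, 0.9, 0.7]
opening: 0.009
clock: 23.0
tool_pos: [0.5606, -0.2441, 0.0521]
contact_force: [0.1, -1.0, -0.1]
opening: 0.007
```

```bash
for i in 1 2 3 4 5 6; do python3 -m inch '[[0,1,0,0,0,0],[0,0,0,0,0,0]]'|grep -E "tool|force"; done
```

```text
tool_pos: [0.5606, -0.2441, 0.0511]
contact_force: [-0.4, -0.3, -0.6]
tool_pos: [0.5607, -0.2442, 0.0502]
contact_force: [0.4, 0.3, 0.4]
tool_pos: [0.5608, -0.2442, 0.0493]
contact_force: [0.4, -1.1, 0.6]
tool_pos: [0.5608, -0.2442, 0.0483]
contact_force: [1.4, -0.3, 1.0]
tool_pos: [0.5607, -0.2443, 0.0472]
contact_force: [-0.4, -1.5, 1.7]
tool_pos: [0.5607, -0.2442, 0.0462]
contact_force: [0.5, -0.6, 2.9]
```

```bash
for i in 1 2 3 4 5 6; do python3 -m inch '[[0,1,0,0,0,0],[0,0,0,0,0,0]]'|grep -E "tool|force"; done
```

```text
tool_pos: [0.5607, -0.2442, 0.0452]
contact_force: [-0.6, -0.1, 2.7]
tool_pos: [0.5607, -0.2442, 0.0442]
contact_force: [-0.7, -0.4, 2.9]
tool_pos: [0.5607, -0.2442, 0.0432]
contact_force: [0.6, 0.1, 3.8]
tool_pos: [0.5607, -0.2442, 0.0422]
contact_force: [0.0, 0.2, 4.3]
tool_pos: [0.5608, -0.2442, 0.0412]
contact_force: [-0.3, -0.7, 4.8]
tool_pos: [0.5608, -0.2443, 0.0403]
contact_force: [-0.8, -0.5, 5.0]
```

```bash
for i in 1 2 3 4; do python3 -m inch '[[0,0.7,0,0,0,0],[0,0,0,0,0,0]]'|grep -E "clock|tool|force"; done
```

```text
clock: 25.17
tool_pos: [0.5608, -0.2442, 0.0397]
contact_force: [0.3, 0.3, 4.8]
clock: 25.33
tool_pos: [0.5609, -0.2442, 0.039]
contact_force: [-0.1, -0.2, 6.4]
clock: 25.5
tool_pos: [0.561, -0.2442, 0.0384]
contact_force: [1.2, -0.2, 5.4]
clock: 25.67
tool_pos: [0.561, -0.2442, 0.0379]
contact_force: [0.3, -0.1, 6.8]
```

```bash
for i in 1 2 3 4; do python3 -m inch '[[0,0.7,0,0,0,0],[0,0,0,0,0,0]]'|grep -E "clock|tool|force"; done
python3 - <<'E'
from h import *
from plant import r
d=r.snapshot("scene");crop(d,190,330,160,265,5.5,"s14")
E
```

```text
clock: 25.83
tool_pos: [0.5611, -0.2443, 0.0379]
contact_force: [-2.0, -0.3, 13.4]
clock: 26.0
tool_pos: [0.5611, -0.2443, 0.0378]
contact_force: [-3.1, 0.6, 16.8]
clock: 26.17
tool_pos: [0.5611, -0.2443, 0.0378]
contact_force: [-3.8, 1.0, 21.7]
clock: 26.33
tool_pos: [0.5612, -0.2443, 0.0377]
contact_force: [-5.4, 2.3, 27.0]
```

View pics/s14.png

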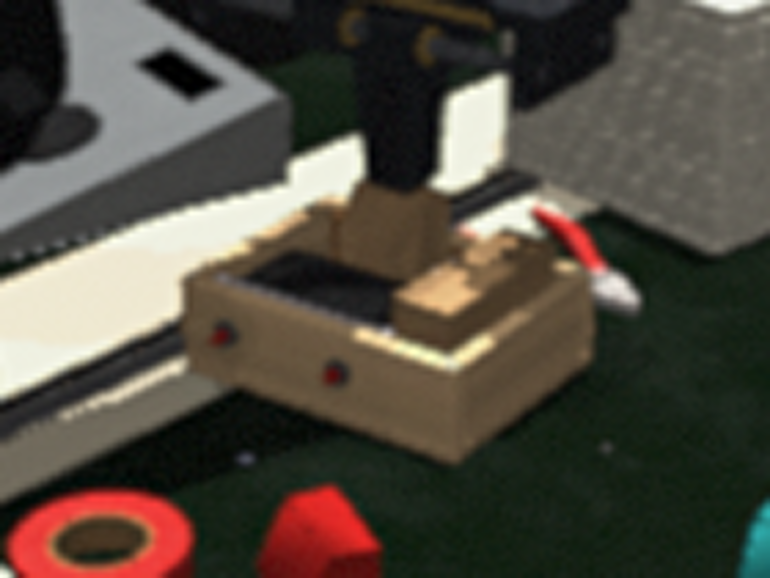

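```bash
python3 -m inch '[[0,-3,0,0,0,0],[0,-10,0,0,0,0],[0,-25,0,0,0,0],[0,-30,0,0,0,0],[0,-20,-10,0,0,0],[0,-5,-10,0,0,0],[0,0,0,0,0,0],[0,0,0,0,0,0],[0,0,0,0,0,0]]'|grep -v eef
python3 - <<'E'
from h import *
from plant import r
s=r.get_state()
d=wristworld(r.snapshot("wrist"),s);np.savez("pics/w15.npz",**d);crop(d,150,430,140,330,2.8,"w15")
P=cloud(d).reshape(-1,3);P=P[d["range_z"].reshape(-1)>0]
a=np.radians(7.95);c=np.array([.5319,-.26265]);X=np.array([-np.cos(a),-np.sin(a)]);Y=np.array([np.sin(a),-np.cos(a)]);o=c-.003*X
t=np.c_[(P[:,:2]-o)@X,(P[:,:2]-o)@Y,P[:,2]]*1000
m=(t[:,2]>68)&(t[:,2]<85)&(abs(t[:,1]+15)<25)&(t[:,0]<-5)&(t[:,0]>-45);print("wedge top",m.sum(),np.percentile(t[m],[2,50,98],axis=0).round(1).tolist())
m=(t[:,2]>60)&(t[:,2]<70)&(t[:,1]>30)&(t[:,1]<70)&(abs(t[:,0])<50);print("block",m.sum(),np.percentile(t[m],[2,50,98],axis=0).round(1).tolist())
m=(t[:,2]>43)&(t[:,2]<49)&(abs(t[:,1])<72)&(abs(t[:,0])<58);print("rim",np.percentile(t[m],[1,50,99],axis=0).round(1).tolist())
d=r.snapshot("scene");crop(d,190,330,160,265,5.5,"s15")
E
```

```text
clock: 27.13
tool_pos: [0.54, -0.2464, 0.1262]
contact_force: [-0.4, -0.7, 0.4]
opening: 0.002
wedge top 1850 [[-36.9, -33.5, 68.6], [-27.8, -14.5, 72.6], [-16.8, 4.5, 74.1]]
block 4536 [[-33.3, 33.5, 61.8], [2.7, 47.2, 64.5], [44.0, 61.6, 66.0]]
rim [[-49.8, -70.9, 43.1], [-34.3, -15.2, 46.4], [54.5, 70.8, 48.3]]
```

View pics/w15.png

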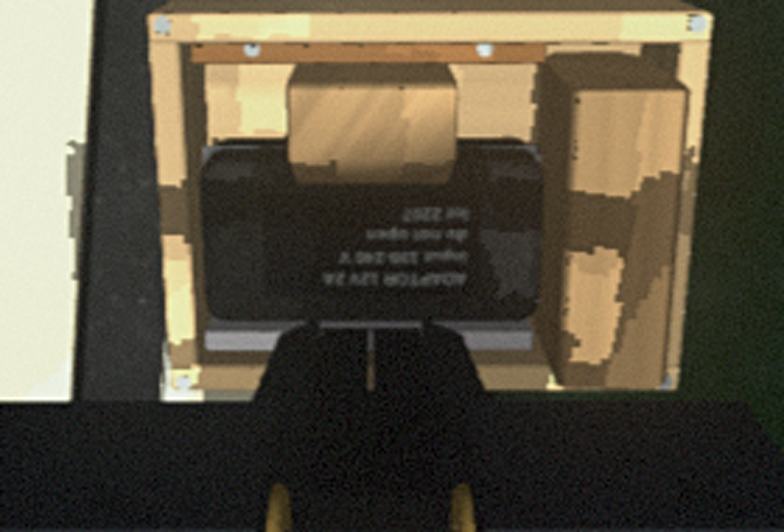

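View pics/s15.png

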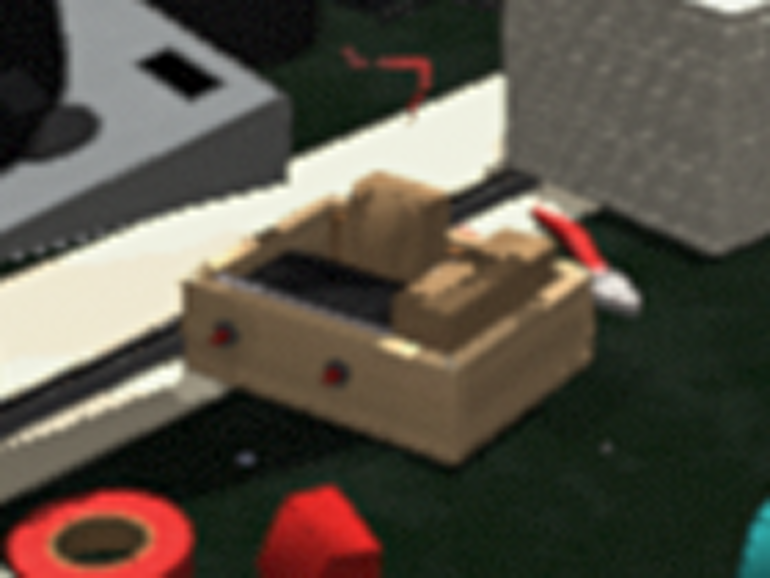

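```bash
python3 - <<'E'
from h import *
a=np.radians(7.95);c=np.array([.5319,-.26265]);X=np.array([-np.cos(a),-np.sin(a)]);Y=np.array([np.sin(a),-np.cos(a)]);o=c-.003*X
def prof(n,u0,u1,lab,yr):
    d=load(n);P=cloud(d);ok=d["range_z"]>0
    q=np.stack([(P[...,:2]-o)@X,(P[...,:2]-o)@Y,P[...,2]],-1)*1000
    m=ok&(q[...,1]>yr[0])&(q[...,1]<yr[1])&(q[...,2]>35.5)&(q[...,2]<41)&(q[...,0]>-30)&(q[...,0]<44)
    print(n,lab,m.sum(),np.percentile(q[m][:,0],[1,3,10]).round(1))
for n in("w7","w15"):
    prof(n,0,0,"left",(-52,-40)); prof(n,0,0,"right",(10,26))
d=load("w15")
for u,v,z in[(250,62,.042),(250,148,.038),(500,148,.038),(230,20,.046),(240,330,.048),(520,330,.048)]:
    p=onplane(d,150+u/2.8,140+v/2.8,z)[:2]-o;print(u,v,(p@X*1000).round(1),(p@Y*1000).round(1))
for nm in("w7","w15"):
    d=load(nm);b=(d["img"].min(-1)>0)
E
```

```text
w7 left 949 [-13.4 -12.7  -9.8]
w7 right 1265 [-13.4 -12.7  -9.4]
w15 left 927 [-9.  -8.1 -5.3]
w15 right 1239 [-8.9 -8.1 -5.2]
250 62 -36.3 -45.5
250 148 -12.2 -46.9
500 148 -12.0 20.7
230 20 -47.7 -49.7
240 330 36.8 -50.3
520 330 37.0 26.6
```

```bash
python3 - <<'E'
from plant import r
print(r.get_state()["clock"],r.finish_job())
E
```

```text
the job is handed in; nothing more can be done
27.2333 None
```

The job is handed in at 27.2 s: the block is in first, then the wedge is pressed home. The gripper ended clear of everything.

**What I did**
- I stood the block in the end gap, let go of it, and then lowered the wedge, thin end down, between the strip and the supply.
- I released the wedge and pressed it from above with the closed fingers. The force rose slowly to about 7 N, then the wedge stopped dead.
- It had stopped moving by about 13 N. I stepped on to about 27 N before backing off, which is more than the 12 to 15 N you gave.

**What the last checks showed**
- **Block:** its top is at 64.5 mm, against 64 mm expected when it sits on the tray floor. Its centre is within about 2 mm of gap_end.
- **Wedge:** it is upright and held, with its top at about 73 mm, so its foot is on or within about 1 mm of the floor.
- **Board:** the supply has moved about 4.5 mm evenly at both ends, and the red pins stand out further. From that I infer the board is well past the 2.5 mm mark. I did not measure its travel directly.
- **Cutters and tape roll:** neither was touched or appeared to move in the pictures.

**What disagreed**
- The fingertips are about 34 mm short of the reported TCP. My first grasp of the block therefore closed in the air above it, without moving it. I confirmed the offset by touching the block top and corrected for it after that.
- The top and wrist cameras differed by about 2 mm on the tray, and I placed by the wrist view.

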